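# Load the filter blades into the photometer

### The job

Free the photometer's cover by turning its locking knob and slide the cover fully open, then lay every filter blade that is on the bench flat into a bay of its own, lengthwise between the ribs with its notch over the bay's pin. Then push the cover shut against the end frame and turn the knob back fully to lock it, leaving the bottle, beaker, marker and pipette where they are.

Things in the scene. Friction and masses are not known exactly. Their poses are not given: they have to be found in the camera images.
- photometer: Low white bench instrument, fixed. Origin on the bench under the middle of its four bays; x points away from the robot, along the bays; y along the cover's track, towards open. Housing x -95 to +95 mm (rear part, 60 mm high, on to x +165), y -136 to +236. Flat deck 45 mm above the bench. Cover rails at x -86 and +86, 14 mm wide, tops 74 mm above the bench, y -77 to +233.
- bays (a point): Middle of the four bays, on the deck. The bays lie side by side, long in the photometer's x, centred at its y -54, -18, +18, +54 mm. Each is a 32 mm wide strip between grey ribs 4 mm thick, 5 mm high and 120 mm long, open at both ends.
- cover (a joint): Clear grey-edged sliding cover over the bays, 186 x 152 mm, 6 mm thick, top 80.5 mm above the bench. Value in m: 0 = closed against the end frame; grows as it slides along the photometer's +y; stop at 0.155, all bays bare. Slides with about 1.5 N, stays where left.
- cover_handle (a point): Centre of the grey upright grip on the cover's top: 40 mm along the photometer's x, 12 mm thick along its y, 24 mm high (80.5 to 104.5 mm above the bench). Moves with the cover; at cover value 0 it is at the photometer's x 0, y -25 mm.
- catch (a point): Foot of a steel catch post on the cover's top, 8 mm across and 14 mm high, near the cover's edge towards the end frame; at cover value 0 it is at the photometer's x 0, y -70 mm. The knob's hook holds it.
- frame (a point): Middle of the top of the white end frame against which the cover closes: it spans the photometer's x -95 to +95, y -136 to -80 mm, top 80 mm above the bench, and carries the locking knob.
- knob (a joint): Black locking knob on the end frame, vertical axis. Value in rad: 0 = locked, its steel hook points along the photometer's +y and lies behind the catch post; grows clockwise seen from above; clears the post from about 0.4; stop at 1.5 = free, hook along +x. Hook 53 mm long, 84 to 90 mm above the bench; turned to 0 too early it bars the cover from closing. Turns with 0.04 N m, stays where left.
- knob_grip (a point): Centre of the knob's grip bar, on its axis (the photometer's x 0, y -112 mm): 38 mm long, 12 mm thick, 24 mm high, top 117 mm above the bench, over a round disc 38 mm across. At value 0 the bar lies along the photometer's y; it turns with the knob, always in line with the hook.
- blade0: A flat steel filter blade 110 x 26 x 4 mm, 60 g, all alike; three or four of them are present, loose on the bench. Origin at the middle of its underside, x along its length towards the notched end, z up. A black grip rib stands across its middle: 10 mm thick along x, 24 mm wide along y, top 24 mm above the underside. At the +x end an open notch 10 mm wide runs 14 mm in from the edge.
- notch0 (a point): Point in the notch of blade0, at its underside, 45.5 mm along the blade's x from its origin: the pin stands here when the blade is centred in its bay.
- pin0 (a point): Foot of the steel locating pin of one bay, on its centre line on the deck, 45.5 mm from the bay's middle along the photometer's x (the end away from the robot). The pin is 6 mm across, 12 mm high, its upper 5 mm tapered.
- blade1: A flat steel filter blade 110 x 26 x 4 mm, 60 g, all alike; three or four of them are present, loose on the bench. Origin at the middle of its underside, x along its length towards the notched end, z up. A black grip rib stands across its middle: 10 mm thick along x, 24 mm wide along y, top 24 mm above the underside. At the +x end an open notch 10 mm wide runs 14 mm in from the edge.
- notch1 (a point): Point in the notch of blade1, at its underside, 45.5 mm along the blade's x from its origin: the pin stands here when the blade is centred in its bay.
- pin1 (a point): Foot of the steel locating pin of one bay, on its centre line on the deck, 45.5 mm from the bay's middle along the photometer's x (the end away from the robot). The pin is 6 mm across, 12 mm high, its upper 5 mm tapered.
- blade2: A flat steel filter blade 110 x 26 x 4 mm, 60 g, all alike; three or four of them are present, loose on the bench. Origin at the middle of its underside, x along its length towards the notched end, z up. A black grip rib stands across its middle: 10 mm thick along x, 24 mm wide along y, top 24 mm above the underside. At the +x end an open notch 10 mm wide runs 14 mm in from the edge.
- notch2 (a point): Point in the notch of blade2, at its underside, 45.5 mm along the blade's x from its origin: the pin stands here when the blade is centred in its bay.
- pin2 (a point): Foot of the steel locating pin of one bay, on its centre line on the deck, 45.5 mm from the bay's middle along the photometer's x (the end away from the robot). The pin is 6 mm across, 12 mm high, its upper 5 mm tapered.
- blade3: A flat steel filter blade 110 x 26 x 4 mm, 60 g, all alike; three or four of them are present, loose on the bench. Origin at the middle of its underside, x along its length towards the notched end, z up. A black grip rib stands across its middle: 10 mm thick along x, 24 mm wide along y, top 24 mm above the underside. At the +x end an open notch 10 mm wide runs 14 mm in from the edge.
- notch3 (a point): Point in the notch of blade3, at its underside, 45.5 mm along the blade's x from its origin: the pin stands here when the blade is centred in its bay.
- pin3 (a point): Foot of the steel locating pin of one bay, on its centre line on the deck, 45.5 mm from the bay's middle along the photometer's x (the end away from the robot). The pin is 6 mm across, 12 mm high, its upper 5 mm tapered.
- bottle: Clear bottle with a red cap, 60 mm across, 150 mm high; origin on its underside. Not part of the job.
- beaker: Empty glass beaker, 70 mm across, 90 mm high; origin on its underside. Not part of the job.
- marker: White marker with a red cap lying down, about 140 mm long; origin on its underside. Not part of the job.
- pipette: Pipette lying down, about 230 mm long, 26 mm high; origin on its underside. Not part of the job.
Things that resemble listed ones, but are neither listed nor needed, are in the scene too. What is shaped like the blade1 but blue is not meant. What is shaped like the blade0 but purple is not meant.

How it is judged:
On the way, in this order (a step that is already met when the one before it is completed fails the run):
1. the cover is slid open (at least 145 of its 155 mm) (value of joint cover above 0.145 m), for 0.2 s.
2. every blade present lies seated in a bay, notch over its pin (((horizontal distance between notch0 and pin0 below 0.006 m and z of notch0 in the frame of pin0 below 0.003 m) or (horizontal distance between notch0 and pin1 below 0.006 m and z of notch0 in the frame of pin1 below 0.003 m) or (horizontal distance between notch0 and pin2 below 0.006 m and z of notch0 in the frame of pin2 below 0.003 m) or (horizontal distance between notch0 and pin3 below 0.006 m and z of notch0 in the frame of pin3 below 0.003 m)) and angle between each of blade0, blade1, blade2, blade3's own z axis and vertical below 0.06 rad and angle between the x axis of each of blade0, blade1, blade2, blade3 and the x axis of photometer, either way round below 0.12 rad and linear speed of each of blade0, blade1, blade2, blade3 below 0.02 m/s and ((horizontal distance between notch1 and pin0 below 0.006 m and z of notch1 in the frame of pin0 below 0.003 m) or (horizontal distance between notch1 and pin1 below 0.006 m and z of notch1 in the frame of pin1 below 0.003 m) or (horizontal distance between notch1 and pin2 below 0.006 m and z of notch1 in the frame of pin2 below 0.003 m) or (horizontal distance between notch1 and pin3 below 0.006 m and z of notch1 in the frame of pin3 below 0.003 m)) and ((horizontal distance between notch2 and pin0 below 0.006 m and z of notch2 in the frame of pin0 below 0.003 m) or (horizontal distance between notch2 and pin1 below 0.006 m and z of notch2 in the frame of pin1 below 0.003 m) or (horizontal distance between notch2 and pin2 below 0.006 m and z of notch2 in the frame of pin2 below 0.003 m) or (horizontal distance between notch2 and pin3 below 0.006 m and z of notch2 in the frame of pin3 below 0.003 m)) and ((horizontal distance between notch3 and pin0 below 0.006 m and z of notch3 in the frame of pin0 below 0.003 m) or (horizontal distance between notch3 and pin1 below 0.006 m and z of notch3 in the frame of pin1 below 0.003 m) or (horizontal distance between notch3 and pin2 below 0.006 m and z of notch3 in the frame of pin2 below 0.003 m) or (horizontal distance between notch3 and pin3 below 0.006 m and z of notch3 in the frame of pin3 below 0.003 m))), for 0.2 s.
3. the cover is closed against the end frame (within 4 mm) (value of joint cover below 0.004 m), for 0.2 s.
At the end, for the whole second after the job is handed in: Every blade present lies at rest in a bay with its notch point within 6 mm of the bay's pin (horizontally) and less than 3 mm above the deck, level within 0.06 rad and lengthwise in the bay within 0.12 rad; the cover is closed within 4 mm and the knob is back within 0.2 rad of locked (all of step 2 and value of joint cover below 0.004 m and value of joint knob below 0.2 rad); the robot touches nothing.
It fails at once if the bottle is moved more than 40 mm (distance of bottle from where it was at the start of the episode above 0.04 m).
It fails at once if the beaker is moved more than 40 mm (distance of beaker from where it was at the start of the episode above 0.04 m).
It fails at once if the marker is moved more than 40 mm (distance of marker from where it was at the start of the episode above 0.04 m).
It fails at once if the pipette is moved more than 40 mm (distance of pipette from where it was at the start of the episode above 0.04 m).
Of blade0, blade1, blade2, blade3 only 3 to 4 are there at a start; the rules pass over those that are not, and their reading is None.
At some moment in a run one of blade0, blade1, blade2, blade3 may be knocked a few centimetres aside while the robot is not near it.
Once in a run the grip may slacken for a moment while it holds something.
It also fails if it takes over 208 s, if anything falls off the work surface, if the arm or the gripper's body presses on something with over 40 N, if the wrist force passes 120 N, or if a joint passes its speed limit or range.

### The arm

A 6-joint arm with a two-finger parallel gripper is mounted at the origin on the work surface. World frame = base frame: x ahead of the robot, y to its left, z up, the work surface at z = 0. Lengths are in m, angles in rad, forces in N, time in s.
With the tool pointing down it reaches from about 0.375 to 0.975 m from the base axis. Payload 3.8 kg.
Tool frame: the origin (TCP) lies on the mounting face of the last link; the fingertips stand 173 mm ahead of it and the grasp point (between the pads) lies 155 mm ahead of it; y points along the fingers, z is the direction in which the jaws open and shut, and the axes are right-handed (so a half turn about y gives the same grasp; the last joint's range is limited). The gripper opens to 85 mm and grips with 20 to 120 N. Pads are 22 mm wide; open, the fingers measure 114 mm over their backs; the gripper's body (76 mm by 85 mm) begins 54 mm behind the grasp point. The pads swing forward as they close: fully open they stand 13 mm farther back than shut.
Start: joints at [1.123, 0.264, 1.604, -0, 1.274, -0.037], TCP at [0.27, 0.619, 0.405] pointing down, gripper open.
Joint ranges: [-2.63, 2.63], [-0.94, 2.18], [0.31, 2.57], [-1.31, 4.45], [0, 2.66], [-2.55, 2.55]. Speed limits (rad/s): [2.57, 2.57, 3.14, 3.14, 3.14, 3.14].

### API

Orientations are given as a 3x3 rotation matrix whose columns are the frame's x, y, z axes.
In Python, from station import bot gives the robot as it stands.
- The arm moves only by the shell command python3 -m inch 'ROWS' [FORCE]. ROWS is JSON, one flat list of numbers, 7 for each row, row after row: the turn, a rotation vector about the tool's x, y, z in rad, then the shift along the tool's x, y, z in cm, then the opening in per cent of the stroke, from 0 (shut) to 100 (fully open). A call has 1 to 12 rows; each row shifts and turns the commanded pose from where the row before left it, along the tool's axes as they then stand; what a row does not reach is not made up. A row lasts 1/10 s, in which the tool goes at most 50 mm and 8.59 degrees, less where a joint would pass 70% of its speed; a pose out of reach is approached as far as the arm can. A call is refused whole if a number of a shift passes 5 or a number of a turn 0.15, either way. A call with a gripper value outside its range is refused whole. The fingers move at their own pace and stop on an object; FORCE is the grip in N (left out, the last holds). Time passes only in rows, so rows that do not move let the fingers close. It gives the time, the measured TCP pose, the force and the opening at its end, in the units of the state.
- bot.sense(): the state, without advancing time (a new reading comes with each control period).
- bot.read_camera(name): name is "scene" or "top" or "wrist"; returns the picture (480x640x3 uint8, blue, green, red); there is no depth.
- bot.calibration(name): a dict with "mtx" (3x3 intrinsics, pixels), "origin" and "rotation" of the camera in the world; the wrist camera has in their place "hand_eye" (4x4, takes a point from camera to tool coordinates, whose origin is the TCP and whose axes are the tool frame's). Camera axes: x right, y down, z forward; pixel columns grow to the right and rows downward; lengths in m; the calibration is good to about 2 mm. A picture is of the moment at which its call begins: read the wrist's pose just before it. calibration takes no time and is no camera call.
- bot.finish_job(): hands the job in, once; it reports no verdict.
The state is a dict: "time_s": time; "q": joint angles; "dq": joint speeds; "joint_torque": joint torques, N m; "eef_pos": TCP position; "eef_rot": TCP orientation; "ft_force": force on the tool from outside, world axes, zero at the start; "torque": the same for the moment, N m; "finger_gap": finger opening in m.
Only numpy, scipy, OpenCV 4.12 (cv2) and the standard library are available. Lean on these libraries where they do the work, as an engineer would, in place of code of your own. Each camera call takes 0.05 s, during which the arm holds its last target.

## Working session

There is one attempt and no reset: what is moved stays moved. The work goes in short steps, Python scripts to look and compute and a shell command to move; the robot and the scene stay as the last step left them, time stands still between calls to the robot, and variables do not carry over. Pictures are saved under pics/ and viewed, and the job is handed in when it is done.

```bash
ls; mkdir -p pics; python3 - <<'E'
from station import bot
import cv2
for n in ("scene","top","wrist"):
    s=bot.sense()
    cv2.imwrite(f"pics/{n}0.png",bot.read_camera(n))
    print(n,bot.calibration(n))
print(bot.sense())
E
```

```text
pics
scene {'mtx': array([[469.40994651,   0.        , 314.90312703],
       [  0.        , 469.40994651, 235.52795431],
       [  0.        ,   0.        ,   1.        ]]), 'origin': array([ 0.9030711 , -0.62104372,  0.92171738]), 'rotation': array([[ 0.78844989,  0.5000688 , -0.35815914],
       [ 0.61501792, -0.65037055,  0.44583754],
       [-0.00998672, -0.57179485, -0.82033586]])}
top {'mtx': array([[527.45841645,   0.        , 320.11693437],
       [  0.        , 527.45841645, 237.02086967],
       [  0.        ,   0.        ,   1.        ]]), 'origin': array([ 0.33337179, -0.17624856,  1.11748725]), 'rotation': array([[ 0.16160357, -0.96524925,  0.20537326],
       [-0.98685368, -0.15849246,  0.03162219],
       [ 0.00202682, -0.20778362, -0.97817272]])}
wrist {'mtx': array([[417.74970696,   0.        , 320.34230624],
       [  0.        , 417.74970696, 235.18277456],
       [  0.        ,   0.        ,   1.        ]]), 'hand_eye': array([[ 4.09956555e-04,  9.62183556e-01,  2.72401609e-01,
        -6.78749926e-02],
       [ 6.10410496e-04, -2.72401822e-01,  9.62183389e-01,
  
[... 271 characters left out ...]
+00,  3.16722172e-05,
        1.27371960e+00, -3.68872803e-02]), 'dq': array([ 0.00032029, -0.00296313, -0.00245535, -0.00133854,  0.00054187,
       -0.00031413]), 'joint_torque': array([ 5.48691987e-04, -5.15902555e+01, -3.67959774e+01,  1.03873213e-04,
        8.00900016e-03, -4.91743810e-05]), 'eef_pos': array([0.26942282, 0.61860137, 0.40362971]), 'eef_rot': array([[ 9.16800659e-01, -8.06049780e-04,  3.99344340e-01],
       [-3.99345142e-01, -1.60861826e-03,  9.16799253e-01],
       [-9.65932385e-05, -9.99998381e-01, -1.79667435e-03]]), 'ft_force': array([ 0.15658652, -0.59062187, -0.28599313]), 'torque': array([-0.01358627, -0.03422752, -0.03132694]), 'finger_gap': 0.08551452898952333}
```

View images.

View pics/scene0.png

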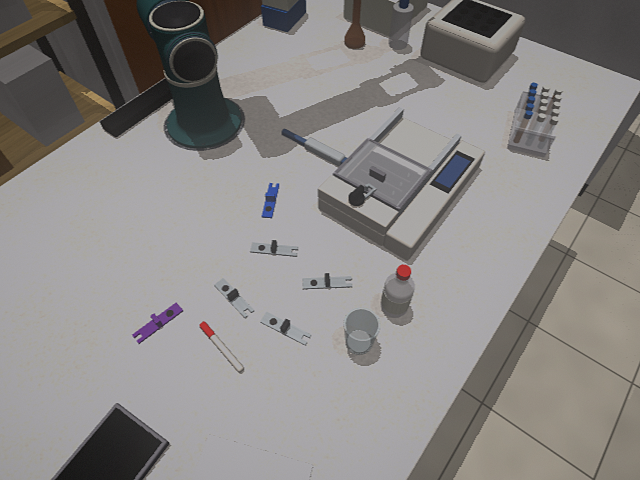

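View pics/top0.png

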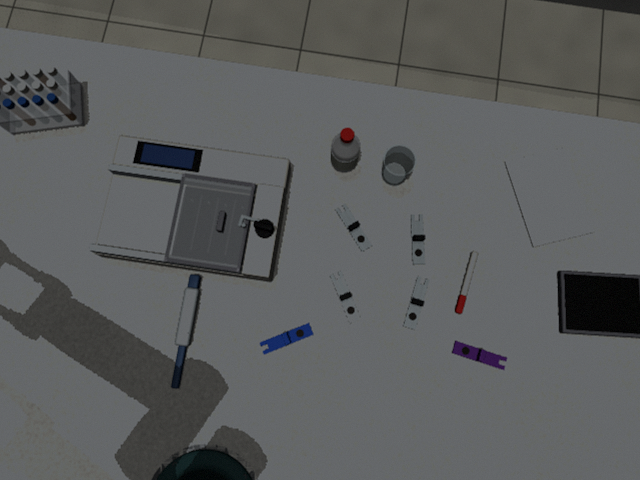

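View pics/wrist0.png

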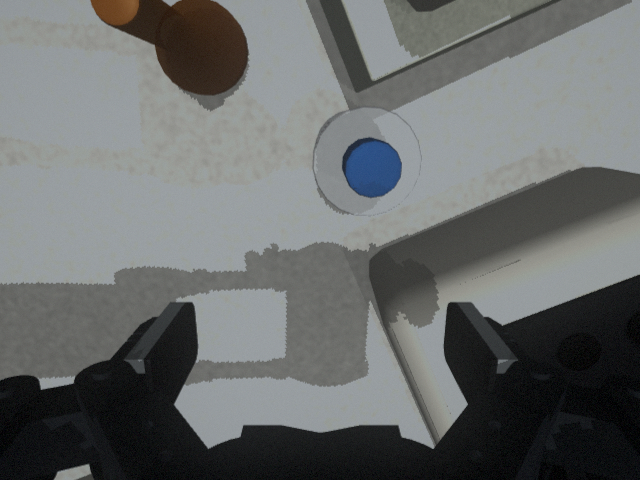

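```bash
python3 - <<'E'
import cv2
im=cv2.imread("pics/top0.png")
im=cv2.convertScaleAbs(im,alpha=1.8,beta=10)
cv2.imwrite("pics/topA.png",cv2.resize(im[190:340,310:500],(760,600),interpolation=cv2.INTER_CUBIC))
cv2.imwrite("pics/topB.png",cv2.resize(im[125:285,85:298],(799,600),interpolation=cv2.INTER_CUBIC))
im=cv2.imread("pics/scene0.png")
cv2.imwrite("pics/sceneA.png",cv2.resize(im[180:360,190:350],(533,600),interpolation=cv2.INTER_CUBIC))
E
```

```text
(no output)
```

View pics/topA.png

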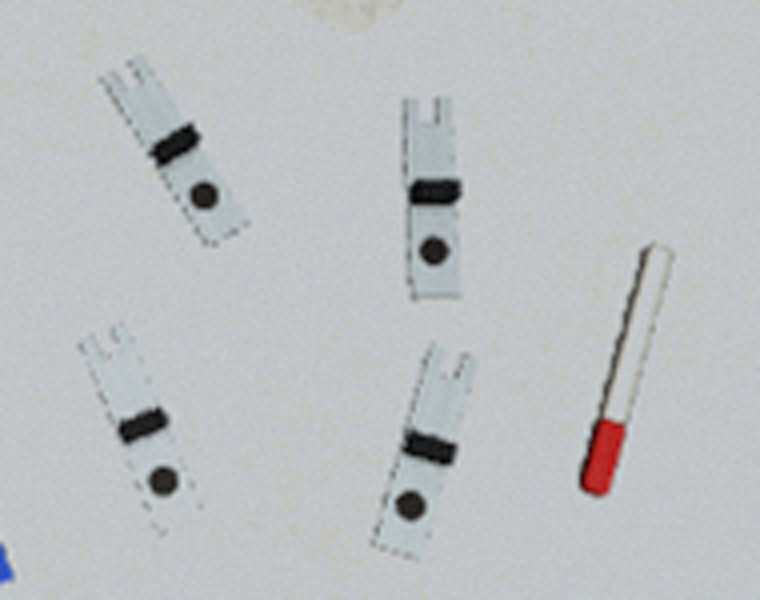

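View pics/topB.png

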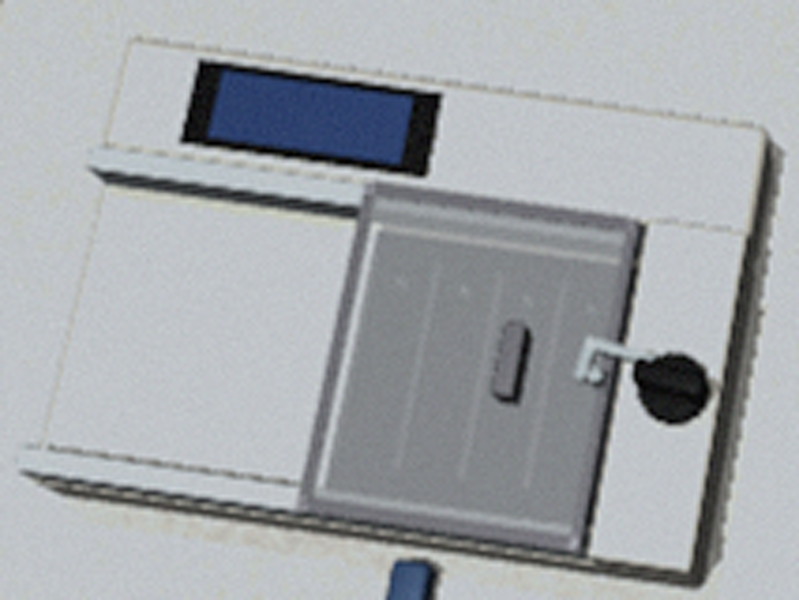

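View pics/sceneA.png

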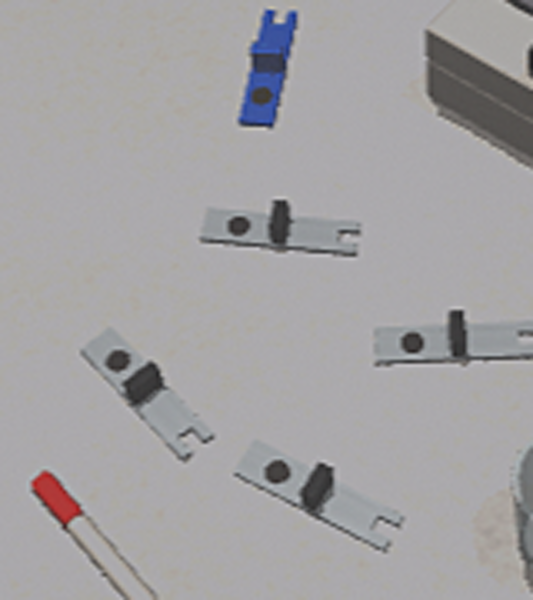

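```bash
cat > h.py <<'E'
import numpy as np, cv2
from station import bot
from scipy.optimize import least_squares
C={n:bot.calibration(n) for n in("scene","top","wrist")}
def cam(n,s=None):
    c=C[n]
    if n!="wrist": return c["mtx"],c["origin"],c["rotation"]
    he=c["hand_eye"]; R=s["eef_rot"]; 
    return c["mtx"],s["eef_pos"]+R@he[:3,3],R@he[:3,:3]
def proj(P,n,s=None):
    K,o,R=cam(n,s); p=(np.atleast_2d(P)-o)@R@K.T; return p[:,:2]/p[:,2:]
def back(uv,z,n,s=None):
    K,o,R=cam(n,s); uv=np.atleast_2d(uv); d=np.c_[uv,np.ones(len(uv))]@np.linalg.inv(K).T@R.T
    return o+d*((z-o[2])/d[:,2])[:,None]
def ph2w(P,f):
    P=np.atleast_2d(P); c,s=np.cos(f[2]),np.sin(f[2])
    return np.c_[f[0]+c*P[:,0]-s*P[:,1],f[1]+s*P[:,0]+c*P[:,1],P[:,2]]
def snap(n,name):
    s=bot.sense(); im=bot.read_camera(n); cv2.imwrite(f"pics/{name}.png",im); return s,im
E
python3 - <<'E'
from h import *
B=[((165,-136,60),(768,128)),((165,236,60),(130,40)),((-95,-136,80),(697,572)),((0,-112,117),(677,378)),((0,-25,104.5),(518,352)),
((45.5,54,55),(403,285)),((45.5,18,55),(464,293)),((45.5,-18,55),(528,302)),((45.5,-54,55),(592,310)),((93,233,74),(95,155))]
P=np.array([b[0] for b in B])/1000.; uv=np.array([b[1] for b in B])/3.75+[85,125]
f=least_squares(lambda f:(proj(ph2w(P,f),"top")-uv).ravel(),[.5,.1,0],loss="soft_l1")
print(f.x);print((proj(ph2w(P,f.x),"top")-uv).round(1))
print(proj(ph2w([(0,-.112,.117),(-.095,-.136,.08),(.165,-.136,.06)],f.x),"scene"))
A=np.array([[(131,68),(176,145),(204,195),(229,234)],[(429,100),(435,192),(434,250),(436,298)],[(105,335),(143,425),(163,481),(181,520)],[(452,348),(430,447),(410,505),(395,549)]])/4.+[310,190]
for a in A:
    n=back(a[0],.004,"top")[0]; e=back(a[3],.004,"top")[0]; r=back(a[1],.024,"top")[0]; h=back(a[2],.004,"top")[0]
    print("rib",r.round(4),"mid",((n+e)/2).round(4),"yaw",np.arctan2(*(n-e)[[1,0]]).round(3),"L",np.linalg.norm(n-e).round(4), "rib in scene",proj(r,"scene").round(0), "rib-hole",np.linalg.norm((r-h)[:2]))
for nm,p,z in(("bottle",(346,165),0),("cap",(347,135),.15),("beaker",(395,172),0),("mark1",(459,310),.01),("mark2",(474,253),.01),("pip1",(195,277),.013),("pip2",(176,386),.013)): print(nm,back(p,z,"top").round(3))
E
```

```text
[0.54522797 0.07826268 0.02750885]
[[ 1.  -1.1]
 [-1.3  0.1]
 [ 0.2  0.3]
 [-0.9 -0.2]
 [-1.3  2.4]
 [ 0.1 -0. ]
 [ 0.8  0.1]
 [ 0.7 -0.1]
 [ 0.7  0.1]
 [-0.4 -0.9]]
[[354.97468403 191.11037076]
 [314.56544086 189.51038668]
 [410.22711555 248.6749382 ]]
rib [ 0.5978 -0.2083  0.024 ] mid [ 0.6    -0.2112  0.004 ] yaw 0.674 L 0.1058 rib in scene [[325. 278.]] rib-hole 0.02806958920816693
rib [ 0.5947 -0.3475  0.024 ] mid [ 0.596  -0.3497  0.004 ] yaw 0.158 L 0.109 rib in scene [[283. 323.]] rib-hole 0.027661554394351428
rib [ 0.4478 -0.2135  0.024 ] mid [ 0.449  -0.2142  0.004 ] yaw 0.544 L 0.1049 rib in scene [[272. 244.]] rib-hole 0.029553758423337108
rib [ 0.4606 -0.3616  0.024 ] mid [ 0.4622 -0.3618  0.004 ] yaw -0.15 L 0.1107 rib in scene [[231. 293.]] rib-hole 0.029554572157810346
bottle [[ 0.739 -0.171  0.   ]]
cap [[ 0.746 -0.164  0.15 ]]
beaker [[ 0.741 -0.281  0.   ]]
mark1 [[ 0.459 -0.452  0.01 ]]
mark2 [[ 0.585 -0.47   0.01 ]]
pip1 [[0.438 0.106 0.013]]
pip2 [[0.215 0.097 0.013]]
```

```bash
cat >> h.py <<'E'
F=np.array([0.54522797,0.07826268,0.02750885])
def plan(x,y,zg,yaw,order="shift"):
    """target grasp point, jaw-axis yaw. prints turn about tool y and shift(cm) in current tool axes & in turned axes"""
    s=bot.sense(); R=s["eef_rot"]; tcp=s["eef_pos"]; g=tcp+R[:,1]*.155
    d=np.array([x,y,zg])+[0,0,0]-g
    yw=np.arctan2(R[1,2],R[0,2]); turn=-(np.arctan2(np.sin(yaw-yw),np.cos(yaw-yw)))
    # assume vertical tool
    def ax(a): 
        z=np.array([np.cos(a),np.sin(a),0]); yv=np.array([0,0,-1.]); return np.c_[np.cross(yv,z),yv,z]
    print("t",round(s["time_s"],2),"g",g.round(4),"yaw",yw.round(4),"tilt",np.arccos(min(1,-R[2,1])).round(4),"q6",s["q"][5].round(2),"gap",round(s["finger_gap"],4),"F",s["ft_force"].round(1))
    print("  turn_y",turn.round(4)," shift cm now-axes",(ax(yw).T@d*100).round(2)," after-turn axes",(ax(yaw).T@d*100).round(2))
E
python3 - <<'E'
from h import *
k=ph2w([0,-.112,.117],F)[0];print(k)
plan(k[0],k[1],.22,F[2])
E
```

```text
[ 0.54830857 -0.03369495  0.117     ]
t 0.15 g [0.2693 0.6184 0.2486] yaw 1.16 tilt 0.0018 q6 -0.04 gap 0.0855 F [ 0.2 -0.6 -0.3]
  turn_y 1.1325  shift cm now-axes [ 51.62   2.86 -48.64]  after-turn axes [65.95  2.86 26.1 ]
```

```bash
python3 -m inch '[0,0,0,2.58,0,-2.43,100, 0,0,0,2.58,0,-2.43,100, 0,0,0,2.58,0,-2.43,100, 0,0,0,2.58,0,-2.43,100, 0,0,0,2.58,0,-2.43,100, 0,0,0,2.58,0,-2.43,100, 0,0,0,2.58,0,-2.43,100, 0,0,0,2.58,0,-2.43,100, 0,0,0,2.58,0,-2.43,100, 0,0,0,2.58,0,-2.43,100]' && python3 -m inch '[0,0,0,2.58,0.2,-2.43,100, 0,0,0,2.58,0.2,-2.43,100, 0,0,0,2.58,0.2,-2.43,100, 0,0,0,2.58,0.2,-2.43,100, 0,0,0,2.58,0.2,-2.43,100, 0,0,0,2.58,0.2,-2.43,100, 0,0,0,2.58,0.2,-2.43,100, 0,0,0,2.58,0.2,-2.43,100, 0,0,0,2.58,0.2,-2.43,100, 0,0,0,2.58,0.2,-2.43,100]' && python3 -m inch '[0,0.1415,0,0,0,0,100, 0,0.1415,0,0,0,0,100, 0,0.1415,0,0,0,0,100, 0,0.1415,0,0,0,0,100, 0,0.1415,0,0,0,0,100, 0,0.1415,0,0,0,0,100, 0,0.1415,0,0,0,0,100, 0,0.1415,0,0,0,0,100, 0,0,0,0,0,0,100, 0,0,0,0,0,0,100, 0,0,0,0,0,0,100]'; python3 - <<'E'
from h import *
k=ph2w([0,-.112,.117],F)[0]
plan(k[0],k[1],.112,F[2])
s,im=snap("wrist","w1")
for p in [(0,-.112,.117),(0,-.025,.1045),(.0455,-.054,.057),(.0455,-.018,.057),(-.095,-.136,.08)]: print(p,proj(ph2w(p,F),"wrist",s).round(1))
E
```

```text
time_s: 1.15
eef_pos: [0.4092, 0.2916, 0.4044]
eef_rot: [[0.917, -0.0, 0.399], [-0.399, -0.0, 0.917], [-0.0, -1.0, -0.0]]
ft_force: [0.0, 0.1, -0.5]
finger_gap: 0.0853
time_s: 2.15
eef_pos: [0.5488, -0.0342, 0.3843]
eef_rot: [[0.917, -0.0, 0.4], [-0.4, 0.0, 0.917], [-0.0, -1.0, 0.0]]
ft_force: [0.7, 1.0, 0.4]
finger_gap: 0.0854
time_s: 3.25
eef_pos: [0.5485, -0.0328, 0.3845]
eef_rot: [[0.03, -0.0, 1.0], [-1.0, 0.0, 0.03], [-0.0, -1.0, -0.0]]
ft_force: [0.5, 0.2, 0.2]
finger_gap: 0.0854
t 3.25 g [ 0.5484 -0.0328  0.2295] yaw 0.0303 tilt 0.0002 q6 -0.14 gap 0.0854 F [0.5 0.2 0.2]
  turn_y 0.0028  shift cm now-axes [ 0.09 11.75 -0.02]  after-turn axes [ 0.09 11.75 -0.02]
(0, -0.112, 0.117) [[317.8 240.2]]
(0, -0.025, 0.1045) [[318.1  85.6]]
(0.0455, -0.054, 0.057) [[384.4 135.2]]
(0.0455, -0.018, 0.057) [[386.8  79.7]]
(-0.095, -0.136, 0.08) [[180.8 257.9]]
```

View pics/w1.png

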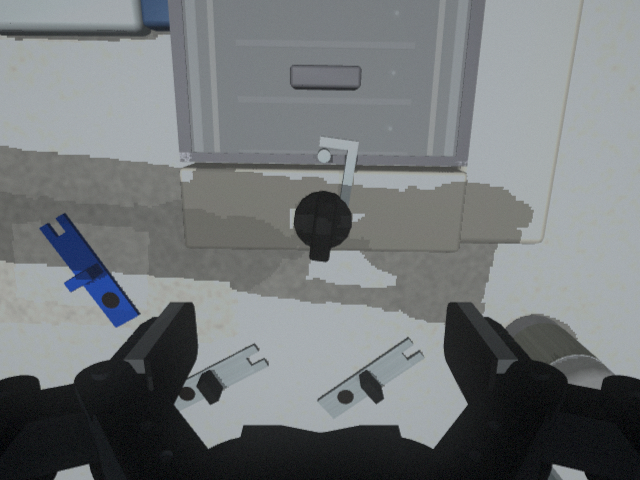

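```bash
python3 - <<'E'
import cv2
im=cv2.imread("pics/w1.png")
cv2.imwrite("pics/w1z.png",cv2.resize(cv2.convertScaleAbs(im[120:280,260:420],alpha=2),(600,600),interpolation=cv2.INTER_CUBIC))
E
```

```text
(no output)
```

View pics/w1z.png

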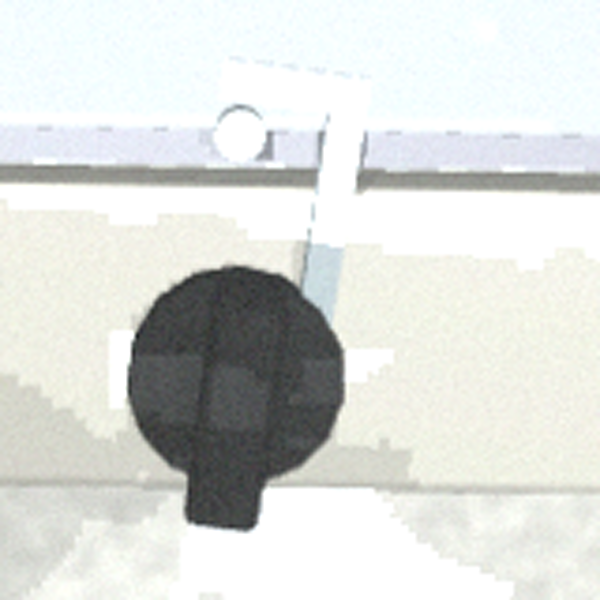

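```bash
python3 - <<'E'
from h import *
s=bot.sense()
W=[((0,-.112,.117),(323.5,227.2)),((0,-.025,.1045),(325.5,76.5)),((-.095,-.136,.08),(187,248)),((.095,-.136,.08),(460,250)),((.0455,-.054,.057),(389,128)),((.0455,-.018,.057),(393,73)),((.0455,.018,.057),(397,13)),((0,-.070,.0945),(324,155))]
P=np.array([w[0] for w in W]);uv=np.array([w[1] for w in W])
f=least_squares(lambda f:(proj(ph2w(P,f),"wrist",s)-uv).ravel(),F,loss="soft_l1").x
print(f,(proj(ph2w(P,f),"wrist",s)-uv).round(1))
print("scene",proj(ph2w([(0,-.112,.117),(0,-.025,.1045),(-.095,-.136,.08)],f),"scene").round(1))
for u in [(373,380),(210,378)]: print(back(u,.024,"wrist",s))
im=cv2.imread("pics/scene0.png")
cv2.imwrite("pics/sceneB.png",cv2.resize(im[100:260,300:500],(800,640)[:2],interpolation=cv2.INTER_CUBIC)[:600])
E
```

```text
[0.54954614 0.0837928  0.0159312 ] [[-0.3  4.2]
 [-0.  -1.1]
 [-2.8  1. ]
 [ 0.3  2.6]
 [ 1.2 -0.2]
 [ 0.4 -1.1]
 [-0.2 -1.2]
 [ 0.1  0.4]]
scene [[357.5 190.2]
 [378.  170.9]
 [317.2 188.3]]
[[ 0.60227616 -0.19244047  0.024     ]]
[[ 0.4541236  -0.19481783  0.024     ]]
```

View pics/sceneB.png

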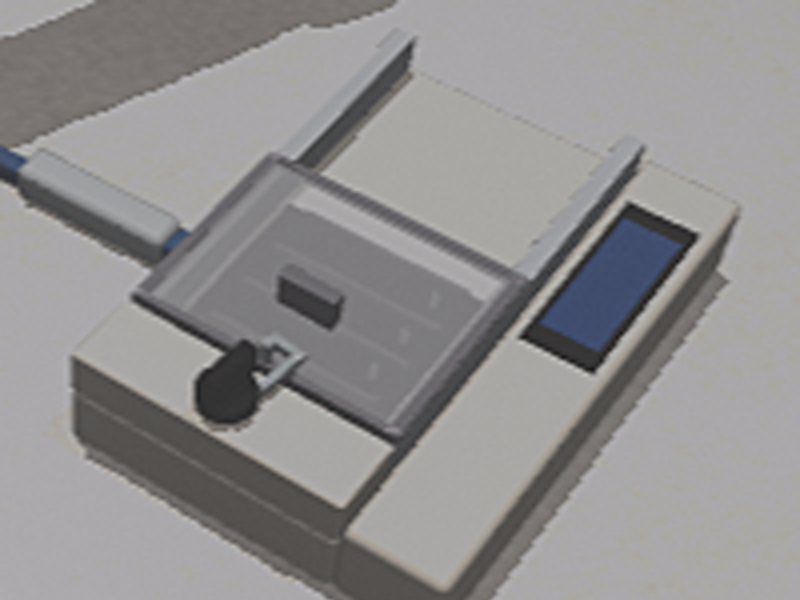

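```bash
python3 - <<'E'
from h import *
s=bot.sense()
W=[((0,-.112,.117),(323.5,227.2)),((0,-.025,.1045),(325.5,76.5)),((-.095,-.136,.08),(187,248)),((.095,-.136,.08),(460,250)),((.0455,-.054,.057),(389,128)),((.0455,-.018,.057),(393,73)),((.0455,.018,.057),(397,13)),((0,-.070,.0945),(324,155))]
S=[((0,-.025,.1045),(378,169)),((-.095,-.136,.08),(318.5,189.5)),((.095,-.136,.08),(386.2,227)),((.165,-.136,.06),(411.5,247.8)),((.165,.236,.06),(484.7,152)),((.093,.233,.074),(460.5,136.5)),((-.093,.233,.074),(398,108.5))]
B=[((165,-136,60),(768,128)),((165,236,60),(130,40)),((-95,-136,80),(697,572)),((0,-112,117),(677,378)),((0,-25,104.5),(518,352)),
((45.5,54,55),(403,285)),((45.5,18,55),(464,293)),((45.5,-18,55),(528,302)),((45.5,-54,55),(592,310)),((93,233,74),(95,155))]
T=[(np.array(a)/1000,np.array(b)/3.75+[85,125]) for a,b in B]
D={"wrist":W,"scene":S,"top":T}
def res(f,ns):
    return np.concatenate([(proj(ph2w(np.array([a for a,b in D[n]]),f),n,s)-np.array([b for a,b in D[n]])).ravel() for n in ns])
for ns in(["wrist"],["scene"],["top"],["scene","top"],["wrist","scene","top"]):
    f=least_squares(res,F,args=(ns,),loss="soft_l1").x; print(ns,f.round(4), np.abs(res(f,ns)).mean().round(2))
print(res(f,["scene"]).reshape(-1,2).round(1).tolist())
E
```

```text
['wrist'] [0.5495 0.0838 0.0159] 1.06
['scene'] [0.549  0.0821 0.0214] 0.99
['top'] [0.5452 0.0783 0.0275] 0.63
['scene', 'top'] [0.5466 0.0795 0.0218] 1.09
['wrist', 'scene', 'top'] [0.5491 0.0832 0.0195] 1.46
[[-0.3, 2.0], [-1.5, -0.9], [-0.2, 0.5], [0.7, 0.5], [1.3, -1.8], [0.6, -1.4], [0.8, -1.7]]
```

```bash
sed -i 's/^F=.*/F=np.array([0.5491,0.0828,0.019])/' h.py; python3 - <<'E'
from h import *
k=ph2w([0,-.112,.117],F)[0];print(k)
plan(k[0],k[1],.15,F[2]-.1)
E
```

```text
[ 0.55122787 -0.02917978  0.117     ]
t 3.3 g [ 0.5485 -0.0328  0.2296] yaw 0.0298 tilt 0.0002 q6 -0.13 gap 0.0853 F [-0.3  0.4  0.8]
  turn_y 0.1108  shift cm now-axes [-0.35  7.96  0.29]  after-turn axes [-0.38  7.96  0.25]
```

```bash
python3 -m inch '[0,0,0,-0.35,1,0.3,60, 0,0.11,0,0,1.5,0,60, 0,0,0,0,1.5,0,60, 0,0,0,0,2,0,60, 0,0,0,0,2,0,60, 0,0,0,0,0,0,60, 0,0,0,0,0,0,60]'; python3 - <<'E'
from h import *
s,im=snap("wrist","w2")
k=ph2w([0,-.112,.117],F)[0]
plan(k[0],k[1],.112,F[2]-.1)
print(proj(k,"wrist",s))
E
```

```text
time_s: 4.0
eef_pos: [0.5512, -0.0291, 0.3038]
eef_rot: [[-0.08, -0.002, 0.997], [-0.997, 0.0, -0.08], [-0.0, -1.0, -0.002]]
ft_force: [0.5, 0.1, 0.4]
finger_gap: 0.0515
t 4.05 g [ 0.5517 -0.0292  0.1499] yaw -0.0808 tilt 0.0001 q6 -0.02 gap 0.0514 F [ 0.6 -0.3 -0.7]
  turn_y 0.0002  shift cm now-axes [ 0.01  3.79 -0.05]  after-turn axes [ 0.01  3.79 -0.05]
[[318.02792916 295.58345152]]
```

View pics/w2.png

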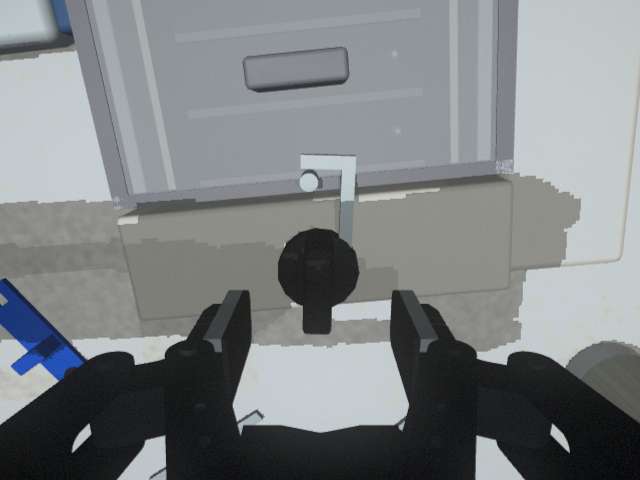

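```bash
python3 - <<'E'
from h import *
s=bot.sense()
for nm,P,uv in [("knob",(0,-.112,.117),(317,283)),("handle",(0,-.025,.1045),(298,63)),("post",(0,-.07,.0945),(308.5,178)),("fcornerL",(-.095,-.136,.08),(141,319)),("fcornerR",(.095,-.136,.08),(510,289)),("fedge back L",(-.095,-.08,.08),(120,215)),("pin-54",(.0455,-.054,.057),(397,131)),("pin-18",(.0455,-.018,.057),(394,54))]:
    w=ph2w(P,F)[0]; b=back(uv,P[2],"wrist",s)[0]; print(nm,((b-w)[:2]*1000).round(1))
E
```

```text
knob [0.9 4.9]
handle [2.3 2.3]
post [1.2 2.3]
fcornerL [2.4 3.1]
fcornerR [-0.1  0.9]
fedge back L [4.4 1.8]
pin-54 [1.  0.2]
pin-18 [1.4 0.3]
```

```bash
python3 -m inch '[0,0,0,-0.25,1,0.1,60, 0,0,0,0,1,0,60, 0,0,0,0,1,0,60, 0,0,0,0,0.7,0,60, 0,0,0,0,0,0,60, 0,0,0,0,0,0,0, 0,0,0,0,0,0,0, 0,0,0,0,0,0,0, 0,0,0,0,0,0,0, 0,0,0,0,0,0,0, 0,0,0,0,0,0,0]' 30; python3 - <<'E'
from h import *
s,im=snap("wrist","w3")
plan(.5,0,.112,0)
E
```

```text
time_s: 5.15
eef_pos: [0.5509, -0.0268, 0.2681]
eef_rot: [[-0.082, -0.006, 0.997], [-0.997, 0.0, -0.082], [0.0, -1.0, -0.006]]
ft_force: [-9.6, -0.0, 8.1]
finger_gap: 0.0115
t 5.2 g [ 0.5501 -0.0267  0.1132] yaw -0.082 tilt 0.0057 q6 -0.01 gap 0.0114 F [-8.8  0.7  8.1]
  turn_y -0.082  shift cm now-axes [-2.26  0.12 -5.21]  after-turn axes [-2.67  0.12 -5.01]
```

View pics/w3.png

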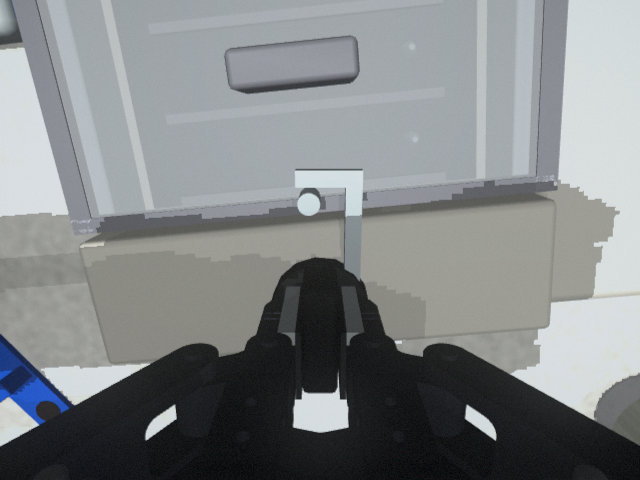

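```bash
python3 -m inch '[0,0,0,0,-0.15,-0.1,0, 0,0.12,0,0,0,0,0, 0,0.12,0,0,0,0,0, 0,0.12,0,0,0,0,0, 0,0.12,0,0,0,0,0, 0,0.12,0,0,0,0,0, 0,0.12,0,0,0,0,0, 0,0,0,0,0,0,0]' && python3 - <<'E'
from h import *
s,im=snap("wrist","w4")
plan(.5,0,.112,0);print(s["torque"])
E
```

```text
time_s: 6.0
eef_pos: [0.5512, -0.0271, 0.2682]
eef_rot: [[-0.719, -0.001, 0.695], [-0.695, -0.001, -0.719], [0.002, -1.0, -0.0]]
ft_force: [0.8, -2.5, -7.4]
finger_gap: 0.0115
t 6.05 g [ 0.551  -0.0272  0.1133] yaw -0.7994 tilt 0.0015 q6 0.71 gap 0.0113 F [-0.8 -3.4 -8.5]
  turn_y -0.7994  shift cm now-axes [ 1.76  0.13 -5.51]  after-turn axes [-2.72  0.13 -5.1 ]
[-0.50262637 -0.03228093 -0.02971478]
```

View pics/w4.png

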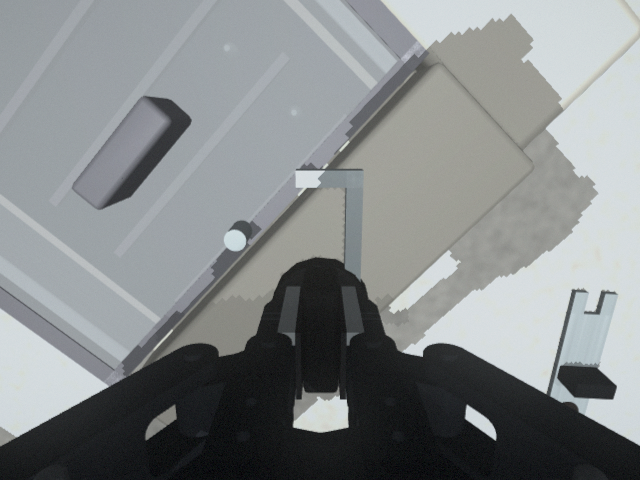

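```bash
python3 -m inch '[0,0.12,0,0,0.07,0,0, 0,0.12,0,0,0,0,0, 0,0.12,0,0,0,0,0, 0,0.12,0,0,0,0,0, 0,0.12,0,0,0,0,0, 0,0.04,0,0,0,0,0, 0,0,0,0,0,0,0, 0,0,0,0,0,0,50, 0,0,0,0,0,0,50, 0,0,0,0,0,0,50, 0,0,0,0,0,0,50]' && python3 -m inch '[0,0,0,0,-1.5,0,50, 0,0,0,0,-2,0,50, 0,0,0,0,-1.5,0,50, 0,0,0,0,0,0,50, 0,0,0,0,0,0,50]' && python3 - <<'E'
from h import *
s,im=snap("wrist","w5")
h=ph2w((0,-.025,.1045),F)[0]
plan(h[0]+.000,h[1]+.002,.097,F[2]-np.pi/2);print(s["torque"])
E
```

```text
time_s: 7.15
eef_pos: [0.552, -0.0265, 0.2691]
eef_rot: [[-0.992, 0.001, 0.129], [-0.129, 0.0, -0.992], [-0.001, -1.0, -0.0]]
ft_force: [-0.3, -0.2, -0.7]
finger_gap: 0.0424
time_s: 7.65
eef_pos: [0.5519, -0.0267, 0.3193]
eef_rot: [[-0.992, 0.002, 0.129], [-0.129, -0.0, -0.992], [-0.002, -1.0, 0.0]]
ft_force: [-0.2, 0.2, -0.5]
finger_gap: 0.0428
t 7.7 g [ 0.5514 -0.0266  0.1634] yaw -1.4419 tilt 0.0001 q6 1.35 gap 0.0429 F [ 0.2 -0.5 -0.1]
  turn_y 0.1099  shift cm now-axes [-0.93  6.64 -8.6 ]  after-turn axes [ 0.02  6.64 -8.65]
[-0.01675162 -0.01650638 -0.03689104]
```

View pics/w5.png

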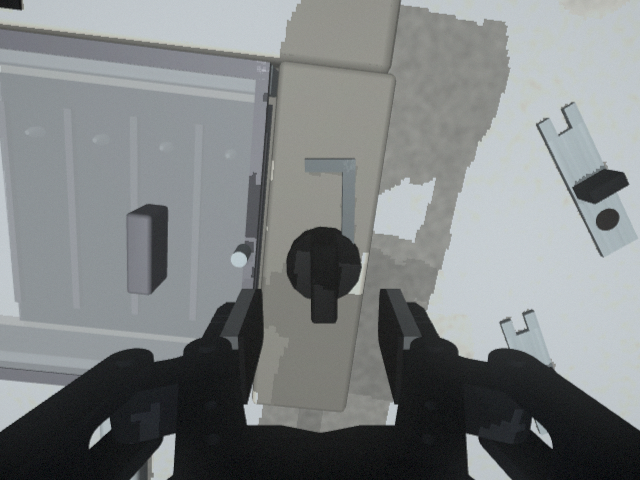

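```bash
python3 -m inch '[0,0.11,0,0,0,0,50, 0,0,0,0,0,-2.9,50, 0,0,0,0,0,-2.9,50, 0,0,0,0,0,-2.85,50, 0,0,0,0,1.5,0,50, 0,0,0,0,1.5,0,50, 0,0,0,0,0,0,50, 0,0,0,0,0,0,50]' && python3 - <<'E'
from h import *
s,im=snap("wrist","w6")
h=ph2w((0,-.025,.1045),F)[0]
plan(h[0]+.000,h[1]+.002,.102,F[2]-np.pi/2);print(proj(h,"wrist",s))
E
```

```text
time_s: 8.5
eef_pos: [0.5494, 0.0589, 0.2868]
eef_rot: [[-1.0, -0.003, 0.018], [-0.018, -0.0, -1.0], [0.003, -1.0, 0.0]]
ft_force: [0.3, -1.2, 0.2]
finger_gap: 0.0428
t 8.55 g [0.5496 0.0589 0.1328] yaw -1.5532 tilt 0.0015 q6 1.62 gap 0.043 F [ 0.3  0.7 -0.5]
  turn_y -0.0014  shift cm now-axes [ 0.01  3.08 -0.09]  after-turn axes [ 0.01  3.08 -0.09]
[[323.41984593 300.93793629]]
```

View pics/w6.png

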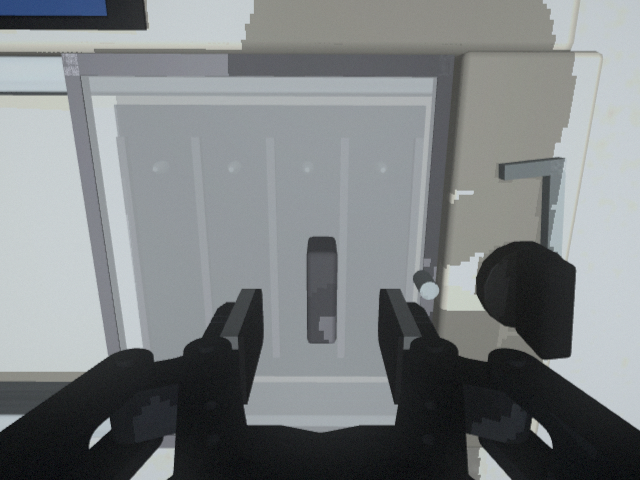

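```bash
python3 -m inch '[0,0,0,0,1.5,0,50, 0,0,0,0,1.5,0,50, 0,0,0,0,0,0,50, 0,0,0,0,0,0,0, 0,0,0,0,0,0,0, 0,0,0,0,0,0,0, 0,0,0,0,0,0,0, 0,0,0,0,0,0,0]' 30 && python3 -m inch '[0,0,0,0,0,-0.7,0, 0,0,0,0,0,-1.5,0, 0,0,0,0,0,-2,0, 0,0,0,0,0,-2,0, 0,0,0,0,0,-2,0, 0,0,0,0,0,-2,0, 0,0,0,0,0,-2,0, 0,0,0,0,0,-1.5,0, 0,0,0,0,0,-1.2,0,0,0,0,0,0,-0.5,0, 0,0,0,0,0,0,0]' && python3 - <<'E'
from h import *
s,im=snap("top","t2")
h=ph2w((0,-.025+.155,.1045),F)[0]
plan(h[0]+.000,h[1]+.002,.102,F[2]-np.pi/2)
E
```

```text
time_s: 9.35
eef_pos: [0.5502, 0.0597, 0.2588]
eef_rot: [[-1.0, 0.001, 0.019], [-0.019, -0.0, -1.0], [-0.001, -1.0, 0.0]]
ft_force: [0.3, -0.2, -1.3]
finger_gap: 0.011
time_s: 10.45
eef_pos: [0.5477, 0.2138, 0.2588]
eef_rot: [[-1.0, 0.002, 0.02], [-0.02, -0.002, -1.0], [-0.002, -1.0, 0.002]]
ft_force: [4.9, -3.8, -1.1]
finger_gap: 0.0111
t 10.5 g [0.548  0.2135 0.1038] yaw -1.5514 tilt 0.002 q6 1.88 gap 0.0111 F [ 5.6 -3.7 -1. ]
  turn_y 0.0004  shift cm now-axes [ 0.14  0.18 -0.13]  after-turn axes [ 0.14  0.18 -0.13]
```

View pics/t2.png

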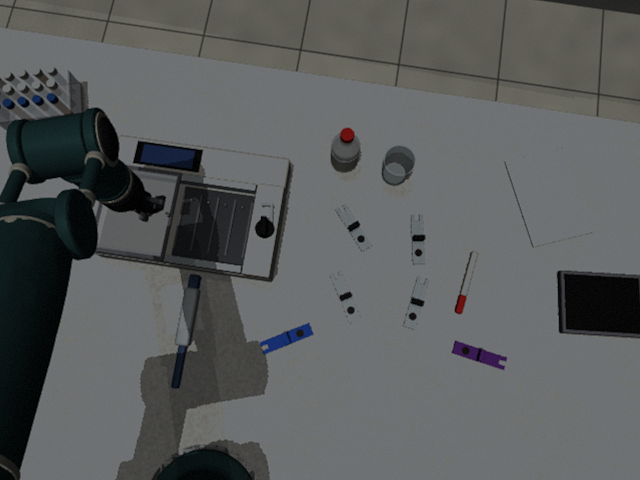

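```bash
python3 -m inch '[0,0,0,0,0,-0.2,0, 0,0,0,0,0,0,0, 0,0,0,0,0,0,50, 0,0,0,0,0,0,50, 0,0,0,0,0,0,50, 0,0,0,0,0,0,50, 0,0,0,0,-2,0,70, 0,0,0,0,-2.5,0,100, 0,0,0,0,-3,0,100]' && python3 - <<'E'
from h import *
plan(.590,-.207+.02,.20,.62)
s,im=snap("scene","s2")
E
```

```text
time_s: 11.4
eef_pos: [0.5463, 0.2158, 0.333]
eef_rot: [[-1.0, -0.003, 0.019], [-0.019, -0.001, -1.0], [0.003, -1.0, 0.001]]
ft_force: [0.3, -0.2, 0.4]
finger_gap: 0.0837
t 11.4 g [0.5458 0.2157 0.178 ] yaw -1.5517 tilt 0.0032 q6 1.89 gap 0.0837 F [ 0.3 -0.2  0.4]
  turn_y -2.1717  shift cm now-axes [-3.65 -2.2  40.35]  after-turn axes [ 35.34  -2.2  -19.8 ]
```

View pics/s2.png

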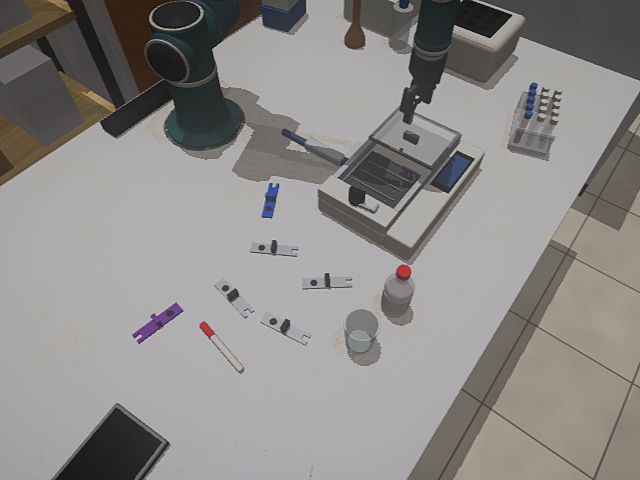

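```bash
python3 -m inch '[0,0,0,-0.3,-0.18,3.36,100, 0,0,0,-0.3,-0.18,3.36,100, 0,0,0,-0.3,-0.18,3.36,100, 0,0,0,-0.3,-0.18,3.36,100, 0,0,0,-0.3,-0.18,3.36,100, 0,0,0,-0.3,-0.18,3.36,100, 0,0,0,-0.3,-0.18,3.36,100, 0,0,0,-0.3,-0.18,3.36,100, 0,0,0,-0.3,-0.18,3.36,100, 0,0,0,-0.3,-0.18,3.36,100, 0,0,0,-0.3,-0.18,3.36,100, 0,0,0,-0.3,-0.18,3.36,100]' && python3 -m inch '[0,-0.145,0,0,0,0,100,0,-0.145,0,0,0,0,100,0,-0.145,0,0,0,0,100,0,-0.145,0,0,0,0,100,0,-0.145,0,0,0,0,100,0,-0.145,0,0,0,0,100,0,-0.145,0,0,0,0,100,0,-0.145,0,0,0,0,100,0,-0.145,0,0,0,0,100,0,-0.145,0,0,0,0,100,0,-0.145,0,0,0,0,100,0,-0.145,0,0,0,0,100]' && python3 -m inch '[0,-0.145,0,0,0,0,100,0,-0.145,0,0,0,0,100,0,-0.145,0,0,0,0,100,0,0,0,0,0,0,100,0,0,0,0,0,0,100]' && python3 - <<'E'
from h import *
s,im=snap("wrist","w7")
r=np.array([.602,-.204,.024])
plan(r[0],r[1],.0255,.67);print(proj(r,"wrist",s))
E
```

```text
time_s: 12.65
eef_pos: [0.5906, -0.1878, 0.3551]
eef_rot: [[-1.0, -0.0, 0.019], [-0.019, 0.0, -1.0], [-0.0, -1.0, -0.0]]
ft_force: [0.8, 0.5, 0.1]
finger_gap: 0.0854
time_s: 13.85
eef_pos: [0.5907, -0.1864, 0.3549]
eef_rot: [[0.193, -0.0, 0.981], [-0.981, 0.0, 0.193], [-0.0, -1.0, -0.0]]
ft_force: [-0.7, 1.2, 0.3]
finger_gap: 0.0853
time_s: 14.35
eef_pos: [0.5907, -0.1865, 0.355]
eef_rot: [[0.581, -0.0, 0.814], [-0.814, 0.0, 0.581], [-0.0, -1.0, -0.0]]
ft_force: [-1.1, 0.7, -0.0]
finger_gap: 0.0853
t 14.4 g [ 0.5907 -0.1865  0.2   ] yaw 0.6202 tilt 0.0002 q6 -0.97 gap 0.0856 F [-0.3  0.  -0.2]
  turn_y -0.0498  shift cm now-axes [ 2.08 17.45 -0.09]  after-turn axes [ 2.07 17.45 -0.2 ]
[[317.66266733 240.76511649]]
```

View pics/w7.png

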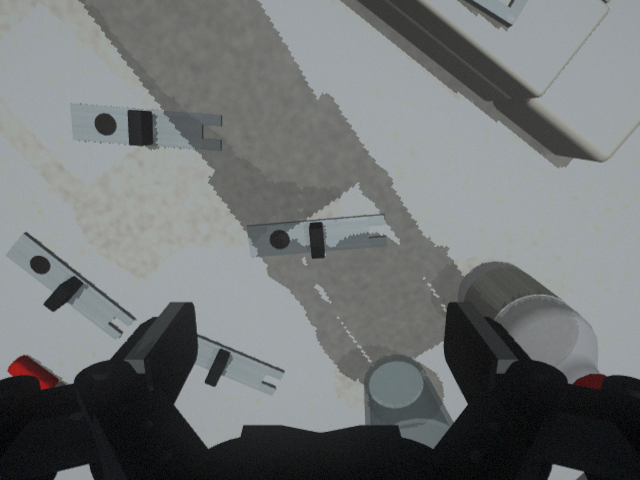

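```bash
python3 - <<'E'
import cv2
im=cv2.imread("pics/w7.png")
cv2.imwrite("pics/w7z.png",cv2.resize(im[195:275,230:400],(800,376),interpolation=cv2.INTER_CUBIC))
E
```

```text
(no output)
```

View pics/w7z.png

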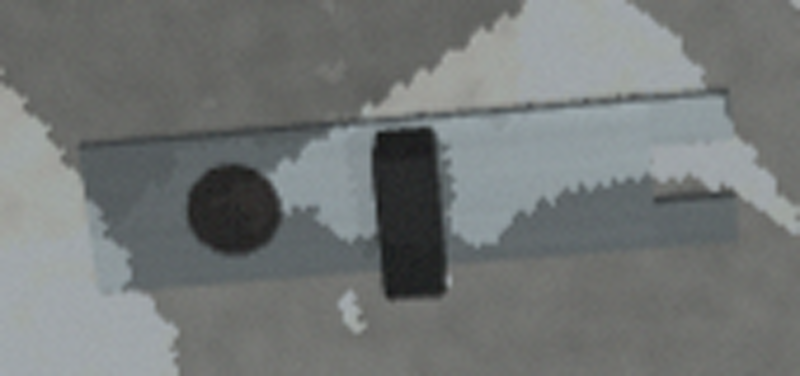

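```bash
cat >> h.py <<'E'
def blade(cor,n,s,z=.004):
    """corners order: tail-left, notch-left, notch-right, tail-right -> centre,yaw"""
    w=back(np.array(cor,float),z,n,s)[:,:2]; t=(w[0]+w[3])/2; h=(w[1]+w[2])/2
    print("  c",w.mean(0).round(4),"yaw",np.arctan2(*(h-t)[::-1]).round(4),"L",np.linalg.norm(h-t).round(4),"W",np.linalg.norm(w[0]-w[3]).round(4)); return w.mean(0),np.arctan2(*(h-t)[::-1])
E
python3 - <<'E'
from h import *
s=bot.sense()
c,y=blade(np.array([(82,146),(726,92),(737,240),(100,292)])/4.706+[230,195],"wrist",s)
print(back((230+412/4.706,195+222/4.706),.024,"wrist",s))
plan(c[0],c[1],.10,y)
E
```

```text
c [ 0.6028 -0.2061] yaw 0.7059 L 0.1088 W 0.026
[[ 0.60261047 -0.20499368  0.024     ]]
t 14.4 g [ 0.5907 -0.1865  0.2   ] yaw 0.6202 tilt 0.0002 q6 -0.97 gap 0.0856 F [-0.3  0.  -0.2]
  turn_y -0.0857  shift cm now-axes [ 2.3  10.   -0.15]  after-turn axes [ 2.27 10.   -0.35]
```

```bash
python3 -m inch '[0,-0.086,0,0,0,0,80, 0,0,0,0.75,2,-0.12,80, 0,0,0,0.75,3,-0.12,80, 0,0,0,0.75,3,-0.12,80, 0,0,0,0,2.5,0,80, 0,0,0,0,1,0,80, 0,0,0,0,0,0,80,0,0,0,0,0,0,80]' && python3 - <<'E'
from h import *
s,im=snap("wrist","w8")
r=np.array([.6028,-.2055,.024])
plan(r[0],r[1],.0255,.706);print(proj(r,"wrist",s))
E
```

```text
time_s: 15.2
eef_pos: [0.6031, -0.2062, 0.2411]
eef_rot: [[0.651, 0.001, 0.759], [-0.759, -0.0, 0.651], [0.001, -1.0, 0.001]]
ft_force: [0.5, -0.9, 0.3]
finger_gap: 0.0684
t 15.25 g [ 0.6038 -0.2064  0.0868] yaw 0.7086 tilt 0.0027 q6 -1.08 gap 0.0679 F [0.3 0.3 0.4]
  turn_y 0.0026  shift cm now-axes [-0.13  6.13 -0.01]  after-turn axes [-0.13  6.13 -0.01]
[[318.1976441  265.06705173]]
```

View pics/w8.png

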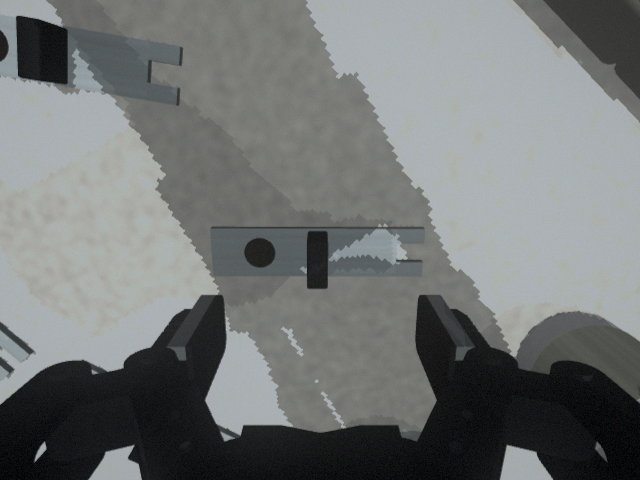

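```bash
python3 -m inch '[0,0,0,-0.2,2.5,0,80, 0,0,0,0,2.2,0,80, 0,0,0,0,1.4,0,80, 0,0,0,0,0,0,80, 0,0,0,0,0,0,0,0,0,0,0,0,0,0,0,0,0,0,0,0,0,0,0,0,0,0,0,0,0,0,0,0,0,0,0,0,0,0,0,0,0,0,0,0,0,0,0,0,0,0,0,0]' 60 && python3 -m inch '[0,0,0,0,-1,0,0, 0,0,0,0,-2,0,0, 0,0,0,0,-3,0,0, 0,0,0,0,-4,0,0, 0,0,0,0,-4,0,0, 0,0,0,0,-2,0,0,0,0,0,0,0,0,0]' && python3 - <<'E'
from h import *
s,im=snap("wrist","w9")
for by in (.054,.018,-.018,-.054):
  g=ph2w([-.002,by,0],F)[0]; print(by); plan(g[0],g[1]+.002,.16,F[2])
E
```

```text
schema error: expected a multiple of 7 numbers
```

```bash
python3 -m inch '[0,0,0,-0.2,2.5,0,80, 0,0,0,0,2.2,0,80, 0,0,0,0,1.4,0,80, 0,0,0,0,0,0,80, 0,0,0,0,0,0,0, 0,0,0,0,0,0,0, 0,0,0,0,0,0,0, 0,0,0,0,0,0,0, 0,0,0,0,0,0,0, 0,0,0,0,0,0,0, 0,0,0,0,0,0,0]' 60 && python3 -m inch '[0,0,0,0,-1,0,0, 0,0,0,0,-2,0,0, 0,0,0,0,-3,0,0, 0,0,0,0,-4,0,0, 0,0,0,0,-4,0,0, 0,0,0,0,-2,0,0, 0,0,0,0,0,0,0]' && python3 - <<'E'
from h import *
s,im=snap("wrist","w9")
for by in (.054,.018,-.018,-.054):
  g=ph2w([-.002,by,0],F)[0]; print(by); plan(g[0],g[1]+.002,.16,F[2])
E
```

```text
time_s: 16.35
eef_pos: [0.6019, -0.2049, 0.1803]
eef_rot: [[0.651, 0.002, 0.759], [-0.759, -0.001, 0.651], [0.002, -1.0, 0.001]]
ft_force: [-0.5, 0.8, 4.9]
finger_gap: 0.0083
time_s: 17.05
eef_pos: [0.6026, -0.2051, 0.344]
eef_rot: [[0.651, 0.008, 0.759], [-0.759, -0.003, 0.651], [0.007, -1.0, 0.004]]
ft_force: [-0.1, -0.5, -0.0]
finger_gap: 0.0086
0.054
t 17.1 g [ 0.6022 -0.205   0.1861] yaw 0.709 tilt 0.0037 q6 -1.08 gap 0.0081 F [ 0.2 -0.1 -0.6]
  turn_y 0.69  shift cm now-axes [-29.74   2.61  18.12]  after-turn axes [-34.47   2.61  -4.96]
0.018
t 17.1 g [ 0.6022 -0.205   0.1861] yaw 0.709 tilt 0.0037 q6 -1.08 gap 0.0081 F [ 0.2 -0.1 -0.6]
  turn_y 0.69  shift cm now-axes [-26.97   2.61  15.83]  after-turn axes [-30.87   2.61  -4.96]
-0.018
t 17.1 g [ 0.6022 -0.205   0.1861] yaw 0.709 tilt 0.0037 q6 -1.08 gap 0.0081 F [ 0.2 -0.1 -0.6]
  turn_y 0.69  shift cm now-axes [-24.19   2.61  13.54]  after-turn axes [-27.27   2.61  -4.96]
-0.054
t 17.1 g [ 0.6022 -0.205   0.1861] yaw 0.709 tilt 0.0037 q6 -1.08 gap 0.0081 F [ 0.2 -0.1 -0.6]
  turn_y 0.69  shift cm now-axes [-21.41   2.61  11.24]  after-turn axes [-23.67   2.61  -4.96]
```

View pics/w9.png

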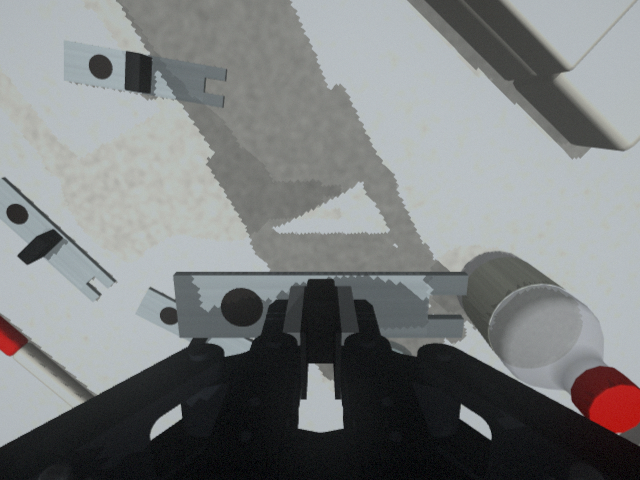

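```bash
cat > inhand.py <<'E'
from h import *
def inhand(cor,s):
    w=back(np.array(cor,float),s["eef_pos"][2]-.155-.0195,"wrist",s)
    R=s["eef_rot"]; g=s["eef_pos"]+R[:,1]*.155
    l=(w-g)@R; t=(l[0]+l[3])/2;h=(l[1]+l[2])/2
    print("in-hand centre (tool x,z mm)",(l.mean(0)[[0,2]]*1000).round(1),"dyaw",np.arctan2(-(h-t)[0],(h-t)[2]).round(3),"L",np.linalg.norm(h-t).round(4),"W",np.linalg.norm(l[0]-l[3]).round(4))
E
python3 - <<'E'
from inhand import *
inhand([(175,272),(466,272),(465,339),(181,339)],bot.sense())
E
python3 -m inch '[0,0,0,-2.48,0,1.51,0, 0,0,0,-2.48,0,1.51,0, 0,0,0,-2.48,0,1.51,0, 0,0,0,-2.48,0,1.51,0, 0,0,0,-2.48,0,1.51,0, 0,0,0,-2.48,0,1.51,0, 0,0,0,-2.48,0,1.51,0, 0,0,0,-2.48,0,1.51,0, 0,0,0,-2.48,0,1.51,0, 0,0,0,-2.48,0,1.51,0, 0,0,0,-2.48,0,1.51,0, 0,0,0,-2.48,0,1.51,0]' && python3 -m inch '[0,0.138,0,0,0,0,0, 0,0.138,0,0,0,0,0, 0,0.138,0,0,0,0,0, 0,0.138,0,0,0,0,0, 0,0.138,0,0,0,0,0, 0,0,0,0,2,0,0, 0,0,0,0,0,0,0, 0,0,0,0,0,0,0]' && python3 - <<'E'
from h import *
s,im=snap("wrist","w10")
g=ph2w([-.002,.054,0],F)[0];  plan(g[0],g[1]+.002,.12,F[2])
for by in (.054,.018,-.018,-.054): print(by,proj(ph2w([.0455,by,.057],F),"wrist",s),proj(ph2w([.0455,by,.045],F),"wrist",s))
E
```

```text
in-hand centre (tool x,z mm) [0.  1.7] dyaw -0.001 L 0.1078 W 0.0275
time_s: 18.3
eef_pos: [0.5435, 0.1401, 0.3359]
eef_rot: [[0.651, -0.005, 0.759], [-0.759, -0.001, 0.651], [-0.003, -1.0, -0.005]]
ft_force: [-0.4, -0.5, -0.7]
finger_gap: 0.0088
time_s: 19.1
eef_pos: [0.5439, 0.139, 0.3166]
eef_rot: [[0.019, -0.005, 1.0], [-1.0, -0.001, 0.019], [0.001, -1.0, -0.005]]
ft_force: [-0.0, 0.3, 0.2]
finger_gap: 0.0086
t 19.15 g [0.544  0.139  0.1627] yaw 0.0193 tilt 0.003 q6 0.19 gap 0.0079 F [ 0.7 -1.4 -0.7]
  turn_y 0.0003  shift cm now-axes [0.03 4.27 0.2 ]  after-turn axes [0.03 4.27 0.2 ]
0.054 [[407.06173036 246.23999732]] [[403.19314127 240.24370476]]
0.018 [[403.63024719 303.88907931]] [[400.06032456 295.56651024]]
-0.018 [[400.46062518 357.13888112]] [[397.15637442 346.84773199]]
-0.054 [[397.52399154 406.47446741]] [[394.45709505 394.51464698]]
```

View pics/w10.png

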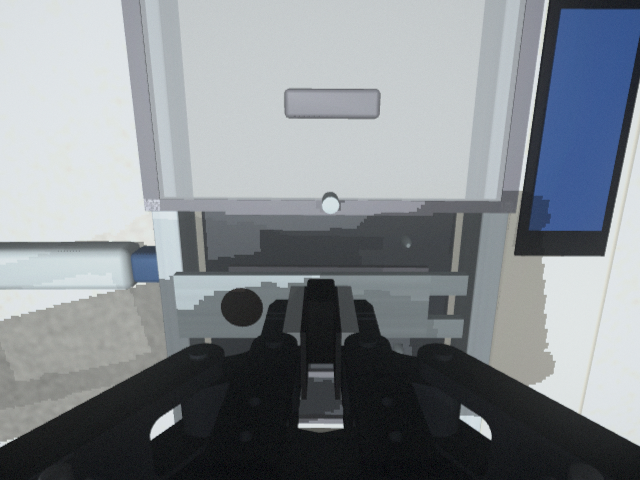

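```bash
python3 -m inch '[0,0,0,-0.1,2,0.2,0, 0,0,0,0,2.5,0,0, 0,0,0,0,2,0,0, 0,0,0,0,0,0,0, 0,0,0,0,0,0,0, 0,0,0,0,0,0,0]' && python3 - <<'E'
from h import *
s,im=snap("wrist","w11")
cv2.imwrite("pics/w11z.png",cv2.resize(im[230:370,150:490],(800,329),interpolation=cv2.INTER_CUBIC))
g=ph2w([-.002,.054,0],F)[0];  plan(g[0],g[1]+.002,.0695,F[2])
for by in (.054,.018,-.018,-.054): print(by,proj(ph2w([.0455,by,.057],F),"wrist",s),proj(ph2w([.0455,by,.045],F),"wrist",s))
E
```

```text
time_s: 19.75
eef_pos: [0.5479, 0.1405, 0.2558]
eef_rot: [[0.019, 0.003, 1.0], [-1.0, 0.001, 0.019], [-0.001, -1.0, 0.003]]
ft_force: [0.3, -0.7, -0.9]
finger_gap: 0.0082
t 19.8 g [0.5484 0.1406 0.1009] yaw 0.019 tilt 0.003 q6 0.19 gap 0.0082 F [0.5 0.6 0. ]
  turn_y -0.0  shift cm now-axes [ 0.18  3.14 -0.24]  after-turn axes [ 0.18  3.14 -0.24]
0.054 [[420.90568049 291.69334968]] [[414.84619488 281.22156668]]
0.018 [[415.76494267 364.44694028]] [[410.29173232 350.34056411]]
-0.018 [[411.12663935 430.08989518]] [[406.15823302 413.07097911]]
-0.054 [[406.92054356 489.61609191]] [[402.38991144 470.25941925]]
```

View pics/w11.png

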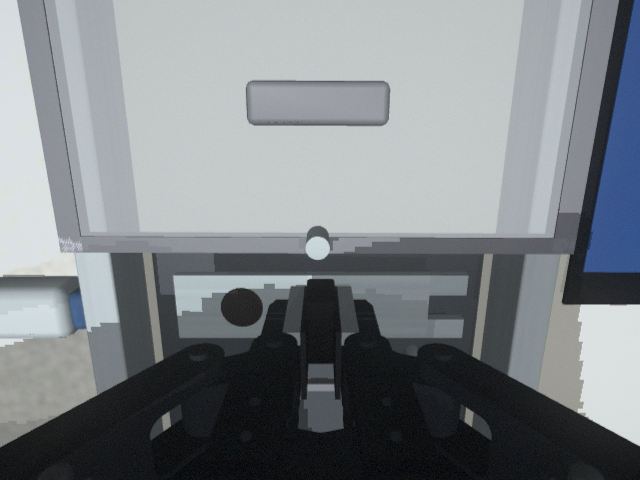

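View pics/w11z.png

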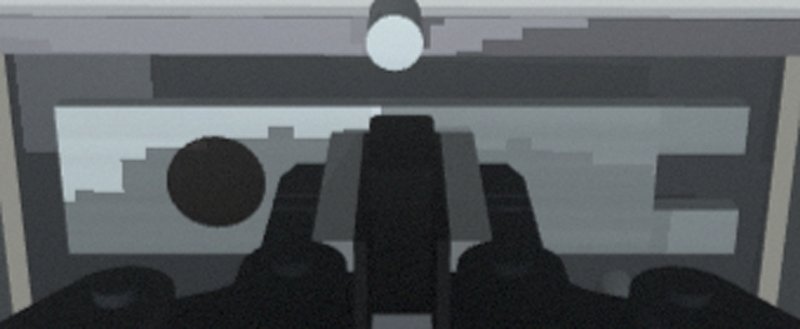

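```bash
python3 -m inch '[0,0,0,0.15,0,-0.3,0, 0,0,0,0,1,0,0, 0,0,0,0,0,0,0, 0,0,0,0,0,0,0, 0,0,0,0,0,0,0]' && python3 - <<'E'
from inhand import *
s,im=snap("wrist","w12")
cv2.imwrite("pics/w12z.png",cv2.resize(im[230:370,380:520],(600,600),interpolation=cv2.INTER_CUBIC))
plan(.5449,.1388,.0695,F[2])
inhand([(175,274),(467,274),(463,338),(181,338)],s)
for by in (.054,): print(by,proj(ph2w([.0455,by,.057],F),"wrist",s),proj(ph2w([.0455,by,.045],F),"wrist",s))
E
```

```text
time_s: 20.3
eef_pos: [0.544, 0.1387, 0.2439]
eef_rot: [[0.019, -0.0, 1.0], [-1.0, -0.0, 0.019], [0.0, -1.0, -0.0]]
ft_force: [-0.1, -0.3, -0.8]
finger_gap: 0.0087
t 20.35 g [0.5441 0.1387 0.0891] yaw 0.019 tilt 0.0 q6 0.19 gap 0.0084 F [ 0.2 -0.4 -0.9]
  turn_y -0.0  shift cm now-axes [-0.01  1.96  0.08]  after-turn axes [-0.01  1.96  0.08]
in-hand centre (tool x,z mm) [-0.7  1.8] dyaw 0.0 L 0.1077 W 0.0262
0.054 [[439.02258124 299.46202255]] [[431.48776797 287.78614601]]
```

View pics/w12z.png

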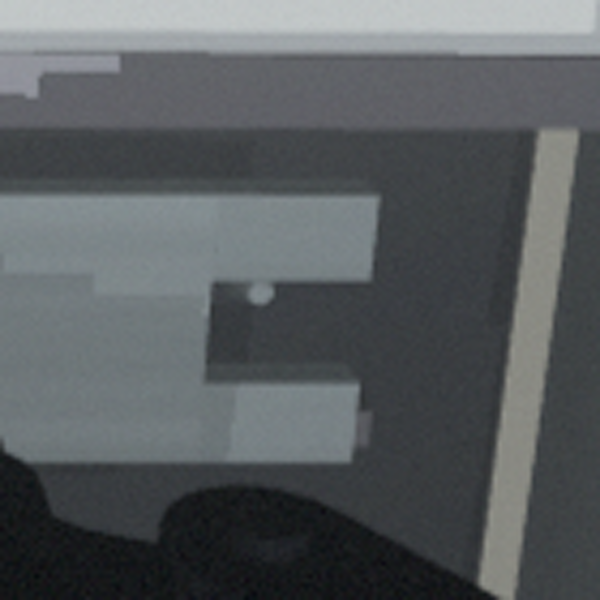

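```bash
cat >> inhand.py <<'E'
def pinrel(uv,s,z=.057):
    R=s["eef_rot"]; g=s["eef_pos"]+R[:,1]*.155
    l=(back(uv,z,"wrist",s)[0]-g)@R; print("pin in tool x,z mm",(l[[0,2]]*1000).round(1))
E
python3 - <<'E'
from inhand import *
s=bot.sense(); pinrel((440.7,298.4),s)
# notch corners at plate top: inner edge corners
pz=s["eef_pos"][2]-.155-.0195
for c in [(213,283),(205,382),(370,280),(360,380)]:
    pinrel((380+c[0]/4.286,230+c[1]/4.286),s,pz)
E
```

```text
pin in tool x,z mm [ 1.6 50.2]
pin in tool x,z mm [-5.1 42.1]
pin in tool x,z mm [ 4.4 42.1]
pin in tool x,z mm [-5.4 55.8]
pin in tool x,z mm [ 4.2 55.8]
```

```bash
python3 -m inch '[0,0,0,0.18,0,0.2,0, 0,0,0,0,0.6,0,0, 0,0,0,0,0,0,0, 0,0,0,0,0,0,0, 0,0,0,0,0,0,0]' && python3 - <<'E'
from inhand import *
s,im=snap("wrist","w13")
cv2.imwrite("pics/w13z.png",cv2.resize(im[230:370,380:520],(600,600),interpolation=cv2.INTER_CUBIC))
plan(.5449,.1388,.0695,F[2])
E
```

```text
time_s: 20.85
eef_pos: [0.5461, 0.1369, 0.238]
eef_rot: [[0.019, -0.0, 1.0], [-1.0, -0.0, 0.019], [0.0, -1.0, -0.0]]
ft_force: [-0.3, 0.3, -0.6]
finger_gap: 0.0083
t 20.9 g [0.5461 0.137  0.0831] yaw 0.0191 tilt 0.0 q6 0.18 gap 0.008 F [-0.4  0.3 -0.4]
  turn_y 0.0001  shift cm now-axes [-0.18  1.36 -0.12]  after-turn axes [-0.18  1.36 -0.12]
```

View pics/w13z.png

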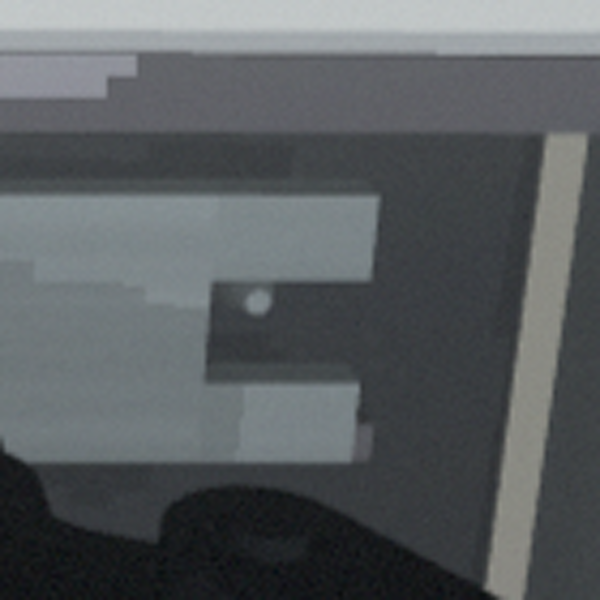

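```bash
python3 - <<'E'
from inhand import *
s=bot.sense(); pinrel((440.2,300.2),s)
E
python3 -m inch '[0,0,0,0,0.4,0,0, 0,0,0,0,0,0,0, 0,0,0,0,0,0,0]' && python3 - <<'E'
from inhand import *
s,im=snap("wrist","w14")
cv2.imwrite("pics/w14z.png",cv2.resize(im[230:370,380:520],(600,600),interpolation=cv2.INTER_CUBIC))
plan(.5449,.1388,.0695,F[2])
E
```

```text
pin in tool x,z mm [-0.4 48.2]
time_s: 21.2
eef_pos: [0.5459, 0.137, 0.2338]
eef_rot: [[0.019, -0.001, 1.0], [-1.0, -0.0, 0.019], [0.0, -1.0, -0.001]]
ft_force: [0.6, -0.0, -0.6]
finger_gap: 0.0085
t 21.25 g [0.546 0.137 0.079] yaw 0.019 tilt 0.0002 q6 0.18 gap 0.0085 F [-0.4  0.2  0. ]
  turn_y 0.0  shift cm now-axes [-0.19  0.95 -0.11]  after-turn axes [-0.19  0.95 -0.11]
```

View pics/w14z.png

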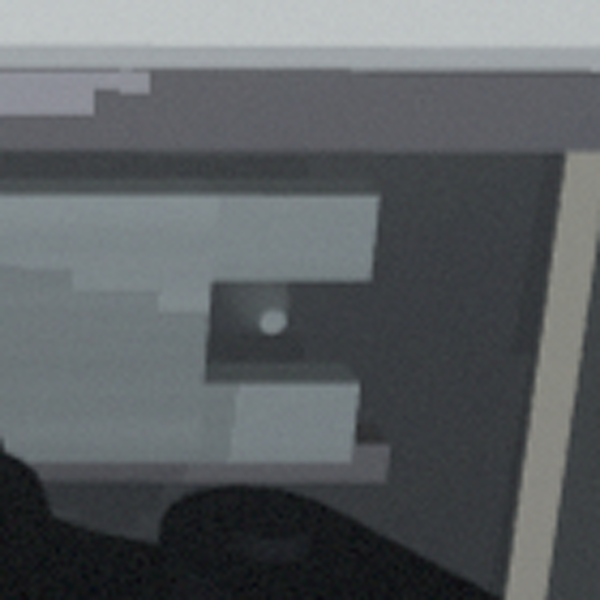

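```bash
python3 -m inch '[0,0,0,0,0.35,0,0, 0,0,0,0,0.35,0,0, 0,0,0,0,0.3,0,0, 0,0,0,0,0,0,0, 0,0,0,0,0,0,0]' && python3 - <<'E'
from inhand import *
s,im=snap("wrist","w15")
cv2.imwrite("pics/w15z.png",cv2.resize(im[230:370,150:520],(800,303),interpolation=cv2.INTER_CUBIC))
plan(.5449,.1388,.0685,F[2])
E
```

```text
time_s: 21.75
eef_pos: [0.5462, 0.137, 0.2253]
eef_rot: [[0.019, -0.0, 1.0], [-1.0, -0.0, 0.019], [0.0, -1.0, -0.0]]
ft_force: [-4.4, -1.3, 9.4]
finger_gap: 0.0086
t 21.8 g [0.5461 0.137  0.0703] yaw 0.0191 tilt 0.0003 q6 0.18 gap 0.0085 F [-4.4 -1.2  8.3]
  turn_y 0.0001  shift cm now-axes [-0.18  0.18 -0.12]  after-turn axes [-0.18  0.18 -0.12]
```

View pics/w15z.png

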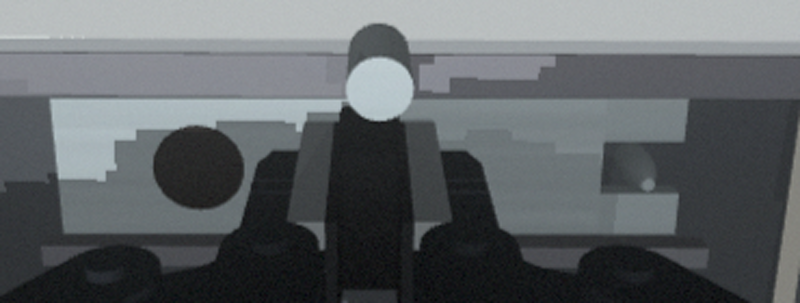

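```bash
python3 -m inch '[0,0,0,0,-0.05,0,0, 0,0,0,0,0,0,40, 0,0,0,0,0,0,40, 0,0,0,0,0,0,40, 0,0,0,0,-1,0,40, 0,0,0,0,-3,0,60, 0,0,0,0,-4,0,100, 0,0,0,0,-3,0,100, 0,0,0,0,0,0,100]' && python3 - <<'E'
from inhand import *
s,im=snap("wrist","w16")
s,im=snap("top","t3")
cv2.imwrite("pics/t3z.png",cv2.resize(cv2.convertScaleAbs(im[190:340,310:500],alpha=1.8),(760,600),interpolation=cv2.INTER_CUBIC))
E
```

```text
time_s: 22.7
eef_pos: [0.5484, 0.1374, 0.3412]
eef_rot: [[0.019, 0.011, 1.0], [-1.0, 0.002, 0.019], [-0.002, -1.0, 0.011]]
ft_force: [0.3, -0.1, 0.5]
finger_gap: 0.0851
```

View pics/w16.png

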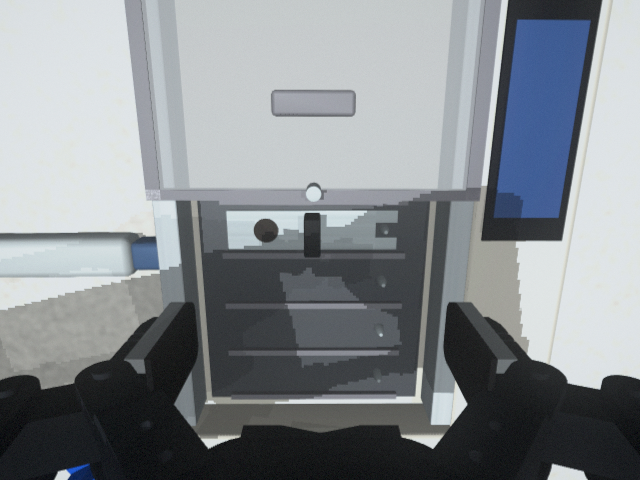

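View pics/t3z.png

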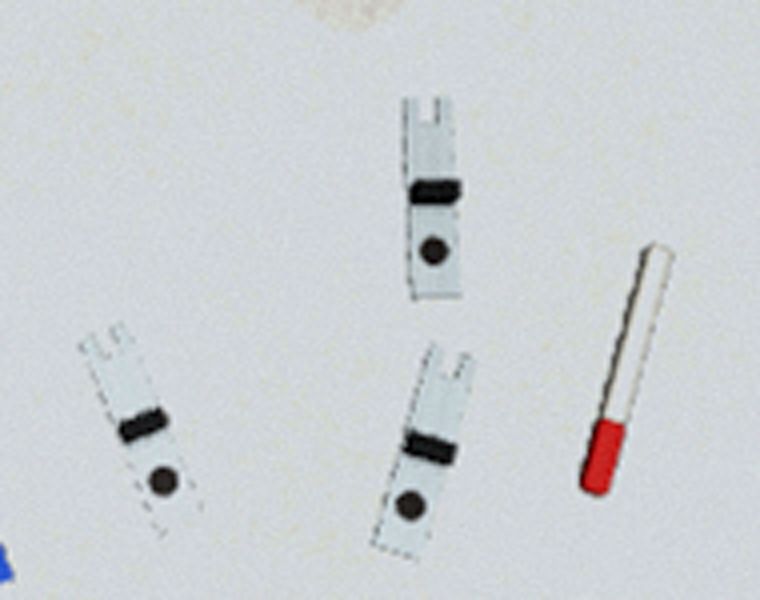

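```bash
python3 - <<'E'
from h import *
a=.6202;z=np.array([np.cos(a),np.sin(a),0]);yv=np.array([0,0,-1.])
s={"eef_pos":np.array([.5907,-.1865,.355]),"eef_rot":np.c_[np.cross(yv,z),yv,z]}
c,y=blade([(71,104),(222,115),(222,151),(71,139)],"wrist",s)
blade([(24,234),(136,318),(118,338),(7,254)],"wrist",s)
plan(c[0]-.0,c[1]+0,.14,y)
E
```

```text
c [ 0.4511 -0.2105] yaw 0.5455 L 0.1115 W 0.0253
  c [ 0.4638 -0.3585] yaw -0.1315 L 0.1094 W 0.0239
t 22.8 g [0.5469 0.1371 0.1812] yaw 0.019 tilt 0.0029 q6 0.18 gap 0.0856 F [-0.2 -0.5 -0.6]
  turn_y -0.5265  shift cm now-axes [ 34.57   4.12 -10.24]  after-turn axes [ 24.75   4.12 -26.23]
```

```bash
python3 -m inch '[0,0,0,2.88,0,-0.853,100, 0,0,0,2.88,0,-0.853,100, 0,0,0,2.88,0,-0.853,100, 0,0,0,2.88,0,-0.853,100, 0,0,0,2.88,0,-0.853,100, 0,0,0,2.88,0,-0.853,100, 0,0,0,2.88,0,-0.853,100, 0,0,0,2.88,0,-0.853,100, 0,0,0,2.88,0,-0.853,100, 0,0,0,2.88,0,-0.853,100, 0,0,0,2.88,0,-0.853,100, 0,0,0,2.88,0,-0.853,100]' && python3 -m inch '[0,-0.132,0,0,2,0,80, 0,-0.132,0,0,2,0,80, 0,-0.132,0,0,2,0,80, 0,-0.131,0,0,2.5,0,80, 0,0,0,0,0,0,80, 0,0,0,0,0,0,80]' && python3 - <<'E'
from h import *
s,im=snap("wrist","w20")
r=np.array([.4511,-.2105,.024])
plan(r[0],r[1],.0255,.5455);print(proj(r,"wrist",s))
E
```

```text
time_s: 24.0
eef_pos: [0.449, -0.2112, 0.3326]
eef_rot: [[0.019, -0.003, 1.0], [-1.0, 0.002, 0.019], [-0.002, -1.0, -0.003]]
ft_force: [1.5, -0.0, -0.4]
finger_gap: 0.0852
time_s: 24.6
eef_pos: [0.4495, -0.2101, 0.2482]
eef_rot: [[0.517, -0.003, 0.856], [-0.856, 0.002, 0.517], [-0.003, -1.0, -0.002]]
ft_force: [0.5, -0.2, 0.4]
finger_gap: 0.0684
t 24.65 g [ 0.4501 -0.2104  0.0945] yaw 0.5434 tilt 0.0011 q6 -1.03 gap 0.0684 F [ 1.1  0.6 -0.2]
  turn_y -0.0021  shift cm now-axes [0.06 6.9  0.08]  after-turn axes [0.06 6.9  0.08]
[[321.1140835  266.01376597]]
```

View pics/w20.png

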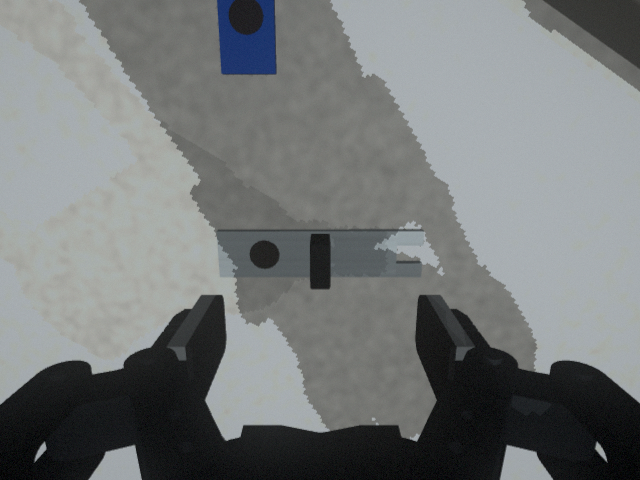

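```bash
python3 -m inch '[0,0,0,-0.05,2.5,0.05,80, 0,0,0,0,2.5,0,80, 0,0,0,0,1.9,0,80, 0,0,0,0,0,0,80, 0,0,0,0,0,0,0, 0,0,0,0,0,0,0, 0,0,0,0,0,0,0, 0,0,0,0,0,0,0, 0,0,0,0,0,0,0, 0,0,0,0,0,0,0, 0,0,0,0,0,0,0]' 60 && python3 -m inch '[0,0,0,0,-1,0,0, 0,0,0,0,-2,0,0, 0,0,0,0,-3,0,0, 0,0,0,0,-4,0,0, 0,0,0,0,-4,0,0, 0,0,0,0,-1.5,0,0, 0,0,0,0,0,0,0]' && python3 - <<'E'
from h import *
s,im=snap("wrist","w21")
plan(.5468,.1010,.16,F[2])
E
```

```text
time_s: 25.75
eef_pos: [0.4512, -0.2102, 0.1819]
eef_rot: [[0.519, 0.002, 0.855], [-0.855, -0.001, 0.519], [0.002, -1.0, 0.001]]
ft_force: [-1.0, 0.3, 6.2]
finger_gap: 0.0083
time_s: 26.45
eef_pos: [0.4515, -0.2104, 0.3395]
eef_rot: [[0.519, 0.006, 0.855], [-0.855, -0.003, 0.519], [0.006, -1.0, 0.004]]
ft_force: [0.2, -0.1, -0.5]
finger_gap: 0.0086
t 26.5 g [ 0.4512 -0.2102  0.1822] yaw 0.5459 tilt 0.0033 q6 -1.03 gap 0.0085 F [-0.5  0.1 -1.5]
  turn_y 0.5269  shift cm now-axes [-21.63   2.22  24.33]  after-turn axes [-30.93   2.22  10.15]
```

View pics/w21.png

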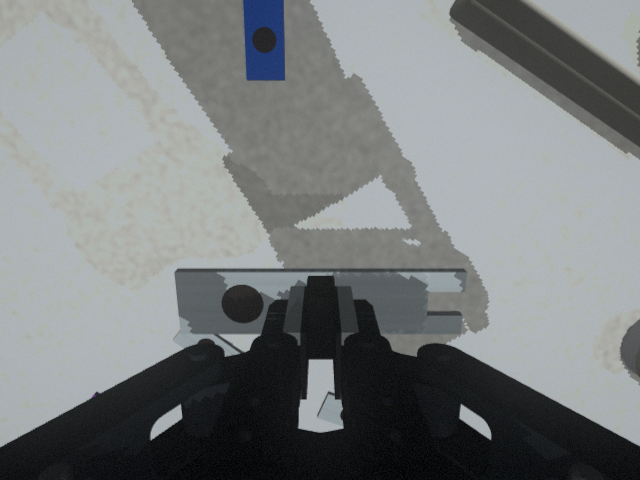

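```bash
python3 -m inch '[0,0,0,-1.79,0,2.03,0, 0,0,0,-1.79,0,2.03,0, 0,0,0,-1.79,0,2.03,0, 0,0,0,-1.79,0,2.03,0, 0,0,0,-1.79,0,2.03,0, 0,0,0,-1.79,0,2.03,0, 0,0,0,-1.79,0,2.03,0, 0,0,0,-1.79,0,2.03,0, 0,0,0,-1.79,0,2.03,0, 0,0,0,-1.79,0,2.03,0, 0,0,0,-1.79,0,2.03,0, 0,0,0,-1.79,0,2.03,0]' && python3 -m inch '[0,0.132,0,0,0,0,0, 0,0.132,0,0,0,0,0, 0,0.132,0,0,0,0,0, 0,0.131,0,0,0,0,0, 0,0,0,0,2,0,0, 0,0,0,0,2.5,0,0, 0,0,0,0,2,0,0, 0,0,0,0,0,0,0, 0,0,0,0,0,0,0]' && python3 - <<'E'
from inhand import *
s,im=snap("wrist","w22")
plan(.5468,.0998,.088,F[2])
for by in (.054,.018,): print(by,proj(ph2w([.0455,by,.057],F),"wrist",s),proj(ph2w([.0455,by,.045],F),"wrist",s))
E
```

```text
time_s: 27.7
eef_pos: [0.5462, 0.1012, 0.3328]
eef_rot: [[0.519, -0.005, 0.855], [-0.855, -0.001, 0.519], [-0.002, -1.0, -0.004]]
ft_force: [0.4, -0.4, -0.8]
finger_gap: 0.0085
time_s: 28.6
eef_pos: [0.5462, 0.1001, 0.2687]
eef_rot: [[0.019, -0.004, 1.0], [-1.0, -0.001, 0.019], [0.0, -1.0, -0.004]]
ft_force: [0.2, 0.4, 0.6]
finger_gap: 0.0082
t 28.65 g [0.5467 0.1002 0.1151] yaw 0.019 tilt 0.0014 q6 0.12 gap 0.0086 F [-0.1 -0.8  0.2]
  turn_y -0.0  shift cm now-axes [0.04 2.71 0.01]  after-turn axes [0.04 2.71 0.01]
0.054 [[429.17288481 194.1605819 ]] [[422.83239507 189.52616389]]
0.018 [[423.63222328 271.45307187]] [[417.91187327 262.66798034]]
```

View pics/w22.png

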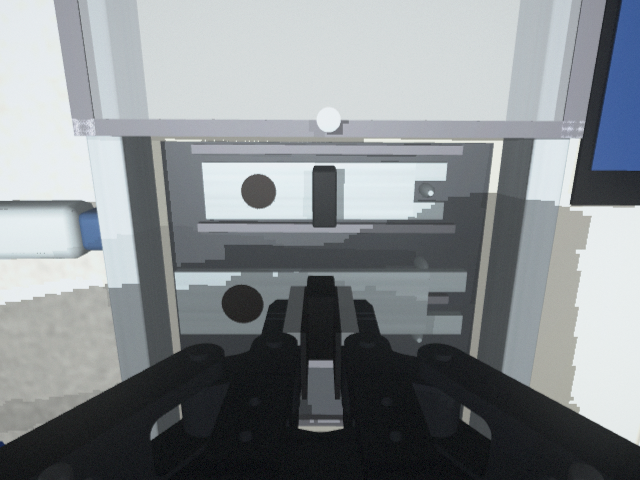

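```bash
python3 -m inch '[0,0,0,0,1.5,0,0, 0,0,0,0,1.6,0,0, 0,0,0,0,0,0,0, 0,0,0,0,0,0,0]' && python3 - <<'E'
from inhand import *
s,im=snap("wrist","w23")
cv2.imwrite("pics/w23z.png",cv2.resize(im[230:370,380:520],(600,600),interpolation=cv2.INTER_CUBIC))
plan(.5468,.0998,.0719,F[2])
E
```

```text
time_s: 29.05
eef_pos: [0.5471, 0.1002, 0.2395]
eef_rot: [[0.019, -0.0, 1.0], [-1.0, -0.0, 0.019], [0.0, -1.0, -0.0]]
ft_force: [-0.3, 0.7, -0.5]
finger_gap: 0.0082
t 29.1 g [0.5476 0.1003 0.0851] yaw 0.0191 tilt 0.0008 q6 0.12 gap 0.0081 F [ 0.4  0.1 -1.3]
  turn_y 0.0001  shift cm now-axes [ 0.05  1.32 -0.08]  after-turn axes [ 0.05  1.32 -0.08]
```

View pics/w23z.png

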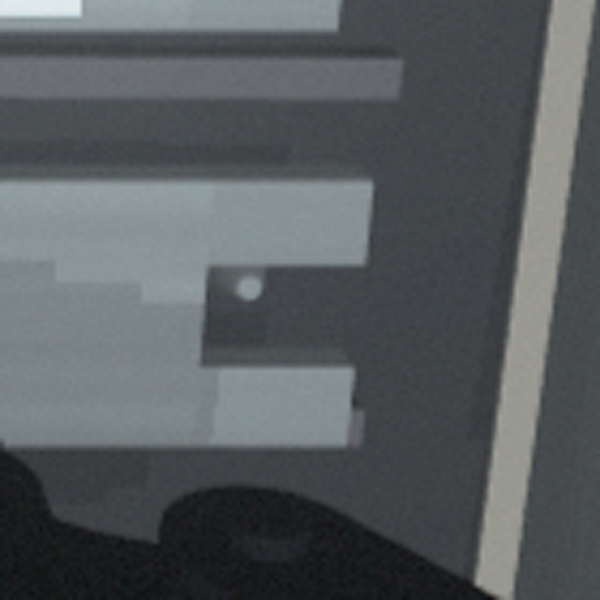

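```bash
python3 -m inch '[0,0,0,0,0.3,-0.08,0, 0,0,0,0,0.4,0,0, 0,0,0,0,0.4,0,0, 0,0,0,0,0.25,0,0, 0,0,0,0,0,0,0, 0,0,0,0,0,0,0]' && python3 - <<'E'
from inhand import *
s,im=snap("wrist","w24")
cv2.imwrite("pics/w24z.png",cv2.resize(im[230:370,150:520],(800,303),interpolation=cv2.INTER_CUBIC))
plan(.5468,.0998,.0719,F[2])
E
```

```text
time_s: 29.7
eef_pos: [0.5464, 0.1003, 0.227]
eef_rot: [[0.019, -0.0, 1.0], [-1.0, -0.0, 0.019], [0.0, -1.0, -0.0]]
ft_force: [-3.0, 0.2, 7.0]
finger_gap: 0.0087
t 29.75 g [0.5463 0.1003 0.0719] yaw 0.0191 tilt 0.0003 q6 0.12 gap 0.0081 F [-3.8 -0.8  5.9]
  turn_y 0.0001  shift cm now-axes [0.05 0.   0.05]  after-turn axes [0.05 0.   0.05]
```

View pics/w24z.png

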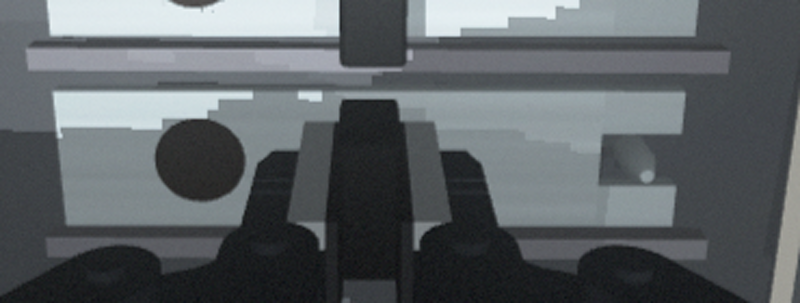

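Seated. Release, lift, and plan for the next one (D).

```bash
python3 -m inch '[0,0,0,0,-0.05,0,0, 0,0,0,0,0,0,40, 0,0,0,0,0,0,40, 0,0,0,0,0,0,40, 0,0,0,0,-1,0,40, 0,0,0,0,-3,0,60, 0,0,0,0,-4,0,100, 0,0,0,0,-3,0,100, 0,0,0,0,0,0,100]' && python3 - <<'E'
from inhand import *
s,im=snap("wrist","w26")
s,im=snap("top","t4")
cv2.imwrite("pics/t4z.png",cv2.resize(cv2.convertScaleAbs(im[190:340,310:500],alpha=1.8),(760,600),interpolation=cv2.INTER_CUBIC))
plan(.4638,-.3585,.1,-.1315)
E
```

```text
time_s: 30.65
eef_pos: [0.5486, 0.1006, 0.3433]
eef_rot: [[0.019, 0.011, 1.0], [-1.0, 0.002, 0.019], [-0.001, -1.0, 0.011]]
ft_force: [0.7, -0.2, 0.5]
finger_gap: 0.0857
t 30.75 g [0.5471 0.1003 0.1832] yaw 0.019 tilt 0.0029 q6 0.12 gap 0.0852 F [-0.3  1.  -0.7]
  turn_y 0.1505  shift cm now-axes [45.71  8.32 -9.2 ]  after-turn axes [46.58  8.32 -2.25]
```

View pics/w26.png

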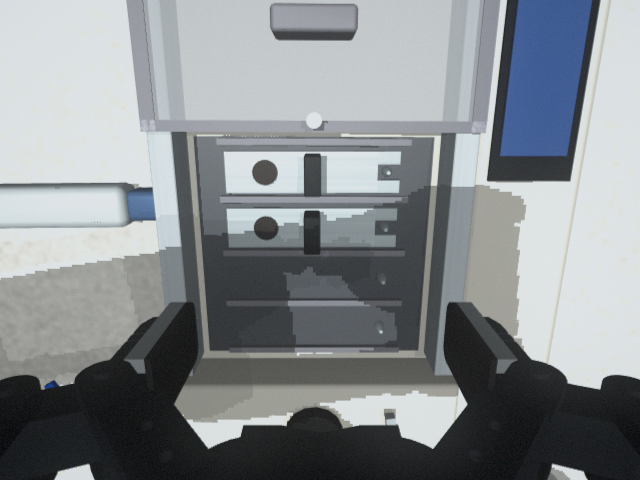

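View pics/t4z.png

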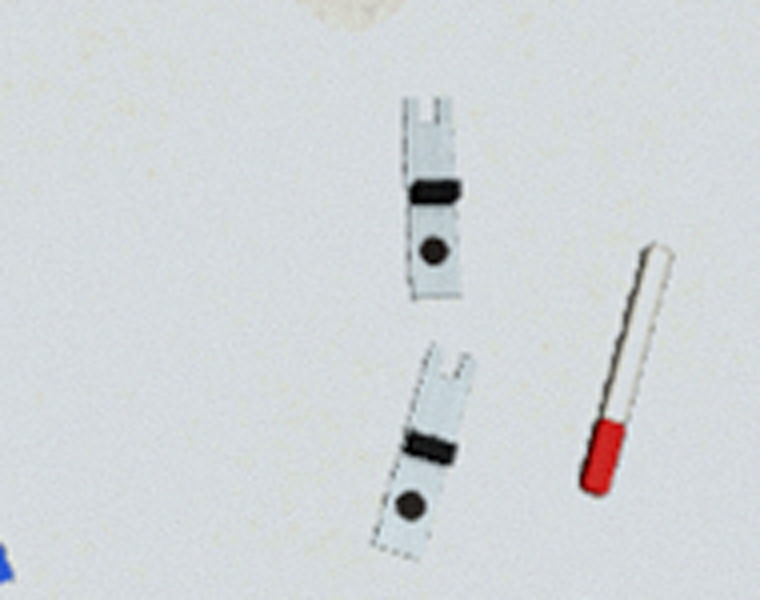

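```bash
python3 -m inch '[0,0,0,3.81,0,-0.767,100, 0,0,0,3.81,0,-0.767,100, 0,0,0,3.81,0,-0.767,100, 0,0,0,3.81,0,-0.767,100, 0,0,0,3.81,0,-0.767,100, 0,0,0,3.81,0,-0.767,100, 0,0,0,3.81,0,-0.767,100, 0,0,0,3.81,0,-0.767,100, 0,0,0,3.81,0,-0.767,100, 0,0,0,3.81,0,-0.767,100, 0,0,0,3.81,0,-0.767,100, 0,0,0,3.81,0,-0.767,100]' && python3 -m inch '[0,0.075,0,0,2.5,0,80, 0,0.075,0,0,3,0,80, 0,0,0,0,2.5,0,80, 0,0,0,0,0,0,80, 0,0,0,0,0,0,80, 0,0,0,0,0,0,80]' && python3 - <<'E'
from h import *
s,im=snap("wrist","w30")
r=np.array([.4638,-.3585,.024])
plan(r[0],r[1],.0265,-.1315);print(proj(r,"wrist",s))
E
```

```text
time_s: 31.95
eef_pos: [0.4618, -0.3597, 0.3344]
eef_rot: [[0.019, -0.003, 1.0], [-1.0, 0.002, 0.019], [-0.003, -1.0, -0.003]]
ft_force: [1.0, -0.0, 0.1]
finger_gap: 0.0854
time_s: 32.55
eef_pos: [0.4635, -0.3589, 0.2576]
eef_rot: [[-0.13, 0.001, 0.991], [-0.991, -0.001, -0.13], [0.001, -1.0, 0.001]]
ft_force: [0.1, 0.1, 0.6]
finger_gap: 0.0685
t 32.6 g [ 0.464  -0.3593  0.1032] yaw -0.1307 tilt 0.0026 q6 -0.57 gap 0.0685 F [ 0.4 -0.   0.4]
  turn_y 0.0008  shift cm now-axes [-0.07  7.67 -0.03]  after-turn axes [-0.07  7.67 -0.03]
[[317.67478705 256.6982197 ]]
```

View pics/w30.png

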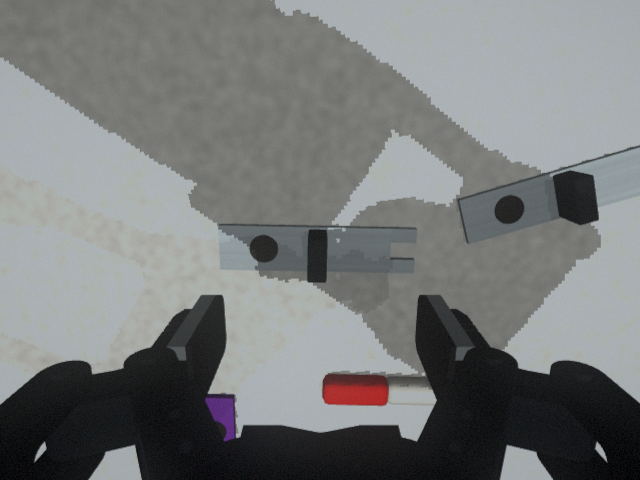

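```bash
python3 -m inch '[0,0.02,0,-0.08,2.5,-0.03,80, 0,0,0,0,2.8,0,80, 0,0,0,0,2.4,0,80, 0,0,0,0,0,0,80, 0,0,0,0,0,0,0, 0,0,0,0,0,0,0, 0,0,0,0,0,0,0, 0,0,0,0,0,0,0, 0,0,0,0,0,0,0, 0,0,0,0,0,0,0, 0,0,0,0,0,0,0]' 60 && python3 -m inch '[0,0,0,0,-1,0,0, 0,0,0,0,-2,0,0, 0,0,0,0,-3,0,0, 0,0,0,0,-4,0,0, 0,0,0,0,-4,0,0, 0,0,0,0,-1.5,0,0, 0,0,0,0,0,0,0]' && python3 - <<'E'
from h import *
s,im=snap("wrist","w31")
plan(.5470,.0645,.16,F[2])
E
```

```text
time_s: 33.7
eef_pos: [0.4636, -0.3584, 0.1813]
eef_rot: [[-0.15, 0.002, 0.989], [-0.989, -0.002, -0.15], [0.002, -1.0, 0.002]]
ft_force: [-0.6, -0.3, 6.1]
finger_gap: 0.0082
time_s: 34.4
eef_pos: [0.4636, -0.3585, 0.3382]
eef_rot: [[-0.15, 0.005, 0.989], [-0.989, -0.004, -0.15], [0.003, -1.0, 0.006]]
ft_force: [0.3, -0.1, -0.3]
finger_gap: 0.0086
t 34.45 g [ 0.4631 -0.3581  0.1805] yaw -0.151 tilt 0.0021 q6 -0.55 gap 0.008 F [ 0.   1.  -1.1]
  turn_y -0.17  shift cm now-axes [-43.04   2.05   1.93]  after-turn axes [-42.09   2.05   9.19]
```

View pics/w31.png

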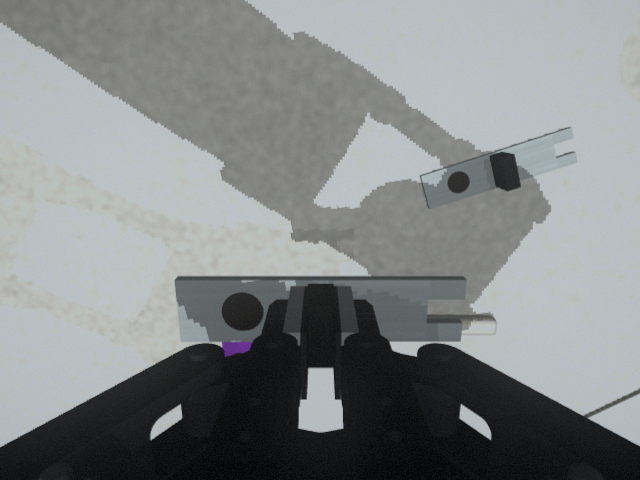

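```bash
python3 - <<'E'
from h import *
blade([(420,176),(571,127),(577,162),(428,208)],"wrist",bot.sense())
E
python3 -m inch '[0,0,0,-3.608,0,0.16,0, 0,0,0,-3.608,0,0.16,0, 0,0,0,-3.608,0,0.16,0, 0,0,0,-3.608,0,0.16,0, 0,0,0,-3.608,0,0.16,0, 0,0,0,-3.608,0,0.16,0, 0,0,0,-3.608,0,0.16,0, 0,0,0,-3.608,0,0.16,0, 0,0,0,-3.608,0,0.16,0, 0,0,0,-3.608,0,0.16,0, 0,0,0,-3.608,0,0.16,0, 0,0,0,-3.608,0,0.16,0]' && python3 -m inch '[0,-0.085,0,0,0,0,0, 0,-0.085,0,0,0,0,0, 0,0,0,0,2,0,0, 0,0,0,0,3,0,0, 0,0,0,0,2.5,0,0, 0,0,0,0,1.8,0,0, 0,0,0,0,0,0,0, 0,0,0,0,0,0,0]' && python3 - <<'E'
from inhand import *
s,im=snap("wrist","w32")
cv2.imwrite("pics/w32z.png",cv2.resize(im[230:370,380:520],(600,600),interpolation=cv2.INTER_CUBIC))
plan(.5470,.0670,.0713,F[2])
E
```

```text
c [ 0.5953 -0.3445] yaw 0.1643 L 0.1088 W 0.0246
time_s: 35.65
eef_pos: [0.5457, 0.0687, 0.3311]
eef_rot: [[-0.15, -0.006, 0.989], [-0.989, -0.001, -0.15], [0.001, -1.0, -0.006]]
ft_force: [-0.9, 0.2, -0.9]
finger_gap: 0.0082
time_s: 36.45
eef_pos: [0.5458, 0.0672, 0.2394]
eef_rot: [[0.019, -0.005, 1.0], [-1.0, -0.0, 0.019], [0.0, -1.0, -0.005]]
ft_force: [0.2, 1.0, -0.9]
finger_gap: 0.0088
t 36.5 g [0.5463 0.0673 0.0858] yaw 0.019 tilt 0.0017 q6 0.06 gap 0.0084 F [ 0.3 -0.6  0. ]
  turn_y -0.0  shift cm now-axes [0.03 1.45 0.07]  after-turn axes [0.03 1.45 0.07]
```

View pics/w32z.png

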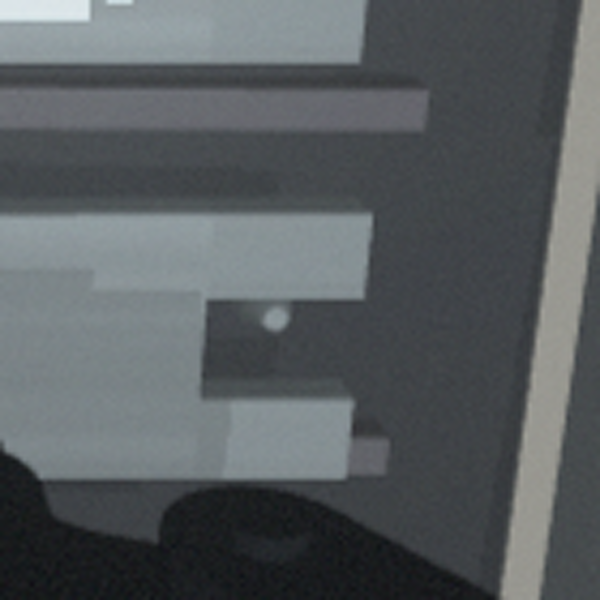

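```bash
python3 -m inch '[0,0,0,0,0.3,0.12,0, 0,0,0,0,0.4,0,0, 0,0,0,0,0.4,0,0, 0,0,0,0,0.3,0,0, 0,0,0,0,0.1,0,0, 0,0,0,0,0,0,0, 0,0,0,0,0,0,0]' && python3 - <<'E'
from inhand import *
s,im=snap("wrist","w34")
cv2.imwrite("pics/w34z.png",cv2.resize(im[230:370,150:520],(800,303),interpolation=cv2.INTER_CUBIC))
plan(.5470,.0670,.0713,F[2])
E
```

```text
time_s: 37.2
eef_pos: [0.5482, 0.0673, 0.2267]
eef_rot: [[0.019, 0.0, 1.0], [-1.0, 0.0, 0.019], [-0.0, -1.0, 0.0]]
ft_force: [-0.7, -0.3, -0.7]
finger_gap: 0.0083
t 37.25 g [0.5482 0.0674 0.0717] yaw 0.019 tilt 0.0002 q6 0.06 gap 0.0082 F [0.9 0.4 0.1]
  turn_y -0.0  shift cm now-axes [ 0.03  0.04 -0.12]  after-turn axes [ 0.03  0.04 -0.12]
```

View pics/w34z.png

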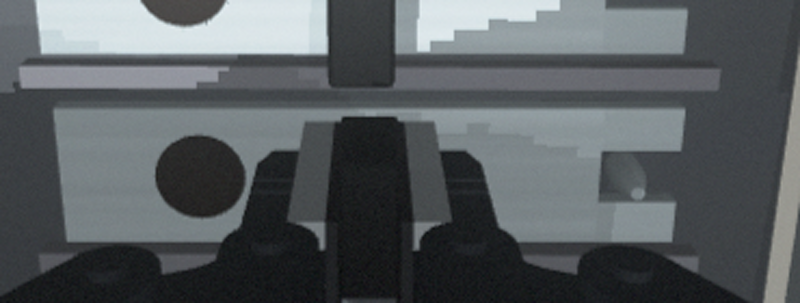

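```bash
python3 -m inch '[0,0,0,0,0.06,-0.06,0, 0,0,0,0,0,0,0, 0,0,0,0,0,0,40, 0,0,0,0,0,0,40, 0,0,0,0,0,0,40, 0,0,0,0,-1,0,40, 0,0,0,0,-3,0,60, 0,0,0,0,-4,0,100, 0,0,0,0,-3,0,100, 0,0,0,0,0,0,100]' && python3 - <<'E'
from inhand import *
s,im=snap("wrist","w36")
s,im=snap("top","t5")
cv2.imwrite("pics/t5z.png",cv2.resize(cv2.convertScaleAbs(im[190:340,310:500],alpha=1.8),(760,600),interpolation=cv2.INTER_CUBIC))
plan(.5975,-.3440,.1,.161)
E
```

```text
time_s: 38.25
eef_pos: [0.5498, 0.0675, 0.3427]
eef_rot: [[0.019, 0.011, 1.0], [-1.0, 0.001, 0.019], [-0.001, -1.0, 0.011]]
ft_force: [0.8, -1.0, -0.5]
finger_gap: 0.0853
t 38.35 g [0.5483 0.0674 0.1826] yaw 0.0191 tilt 0.0029 q6 0.06 gap 0.0853 F [-0.2  0.2 -1.5]
  turn_y -0.1419  shift cm now-axes [41.23  8.26  4.14]  after-turn axes [41.4   8.26 -1.74]
```

View pics/w36.png

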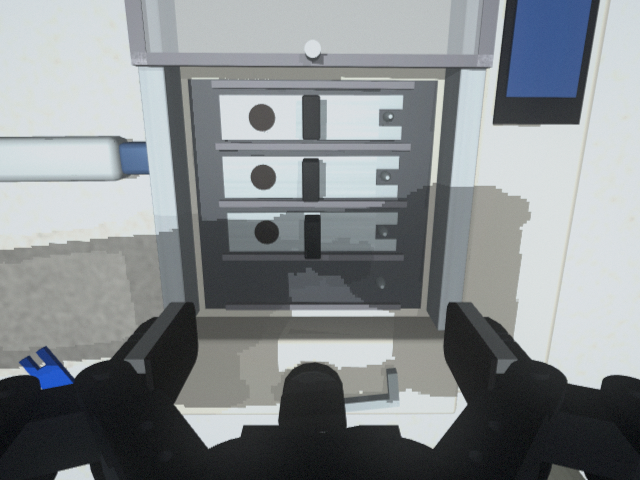

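View pics/t5z.png

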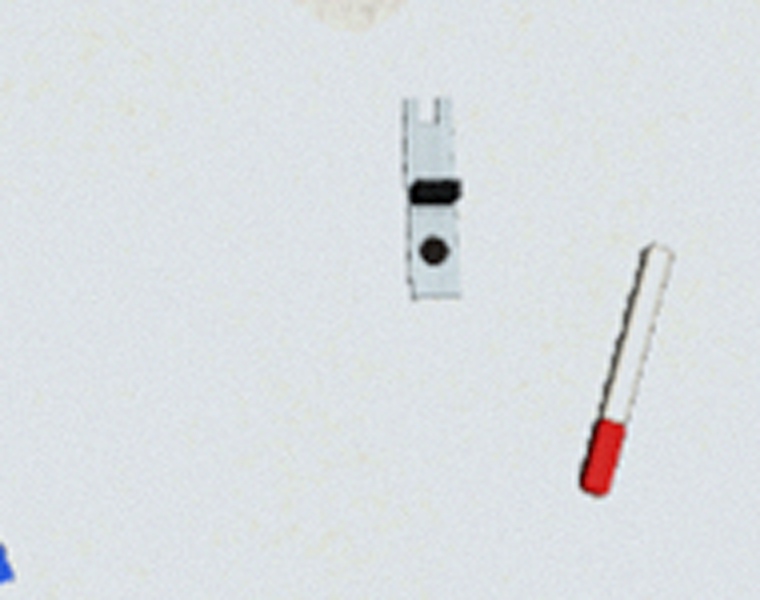

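```bash
python3 -m inch '[0,0,0,3.436,0,0.345,100, 0,0,0,3.436,0,0.345,100, 0,0,0,3.436,0,0.345,100, 0,0,0,3.436,0,0.345,100, 0,0,0,3.436,0,0.345,100, 0,0,0,3.436,0,0.345,100, 0,0,0,3.436,0,0.345,100, 0,0,0,3.436,0,0.345,100, 0,0,0,3.436,0,0.345,100, 0,0,0,3.436,0,0.345,100, 0,0,0,3.436,0,0.345,100, 0,0,0,3.436,0,0.345,100]' && python3 -m inch '[0,-0.071,0,0,2.5,0,80, 0,-0.071,0,0,3,0,80, 0,0,0,0,2.5,0,80, 0,0,0,0,0,0,80, 0,0,0,0,0,0,80, 0,0,0,0,0,0,80]' && python3 - <<'E'
from h import *
s,im=snap("wrist","w40")
r=np.array([.5975,-.344,.024])
plan(r[0],r[1],.0265,.161);print(proj(r,"wrist",s))
E
```

```text
time_s: 39.55
eef_pos: [0.596, -0.3451, 0.3334]
eef_rot: [[0.019, -0.004, 1.0], [-1.0, 0.002, 0.019], [-0.002, -1.0, -0.004]]
ft_force: [-0.0, 0.6, -0.3]
finger_gap: 0.0853
time_s: 40.15
eef_pos: [0.5972, -0.3443, 0.2572]
eef_rot: [[0.16, 0.001, 0.987], [-0.987, -0.001, 0.16], [0.001, -1.0, 0.001]]
ft_force: [-0.3, 0.2, 0.3]
finger_gap: 0.0682
t 40.2 g [ 0.5978 -0.3447  0.1028] yaw 0.1611 tilt 0.0028 q6 -0.72 gap 0.0681 F [-0.2  0.1 -0.4]
  turn_y 0.0001  shift cm now-axes [-0.07  7.63 -0.02]  after-turn axes [-0.07  7.63 -0.02]
[[317.69946194 256.41380089]]
```

View pics/w40.png

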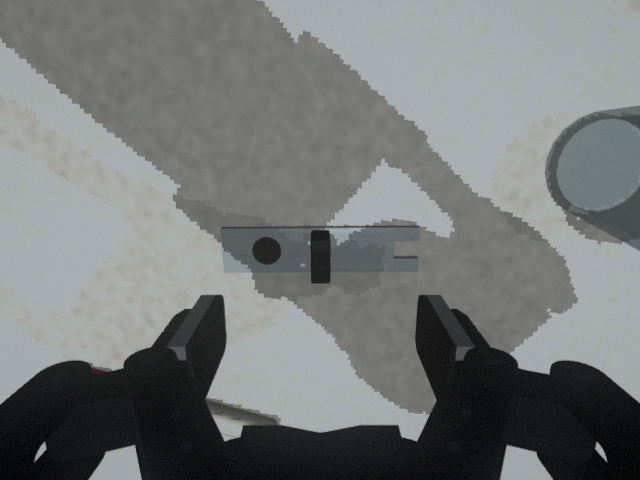

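```bash
python3 -m inch '[0,0,0,0.08,2.5,0.07,80, 0,0,0,0,2.8,0,80, 0,0,0,0,2.4,0,80, 0,0,0,0,0,0,80, 0,0,0,0,0,0,0, 0,0,0,0,0,0,0, 0,0,0,0,0,0,0, 0,0,0,0,0,0,0, 0,0,0,0,0,0,0, 0,0,0,0,0,0,0, 0,0,0,0,0,0,0]' 60 && python3 -m inch '[0,0,0,0,-1,0,0, 0,0,0,0,-2,0,0, 0,0,0,0,-3,0,0, 0,0,0,0,-4,0,0, 0,0,0,0,-4,0,0, 0,0,0,0,-1.5,0,0, 0,0,0,0,0,0,0]' && python3 - <<'E'
from h import *
s,im=snap("wrist","w41")
plan(.5480,.0300,.16,F[2])
E
```

```text
time_s: 41.3
eef_pos: [0.5984, -0.3453, 0.181]
eef_rot: [[0.16, 0.003, 0.987], [-0.987, -0.002, 0.16], [0.002, -1.0, 0.002]]
ft_force: [-0.6, -0.2, 6.2]
finger_gap: 0.0084
time_s: 42.0
eef_pos: [0.5984, -0.3453, 0.3379]
eef_rot: [[0.16, 0.006, 0.987], [-0.987, -0.004, 0.16], [0.004, -1.0, 0.005]]
ft_force: [0.8, 0.0, -0.5]
finger_gap: 0.0084
t 42.05 g [ 0.5979 -0.345   0.1799] yaw 0.1611 tilt 0.002 q6 -0.72 gap 0.0082 F [-0.2  0.1 -0.9]
  turn_y 0.1421  shift cm now-axes [-37.82   1.99   1.09]  after-turn axes [-37.59   1.99  -4.28]
```

View pics/w41.png

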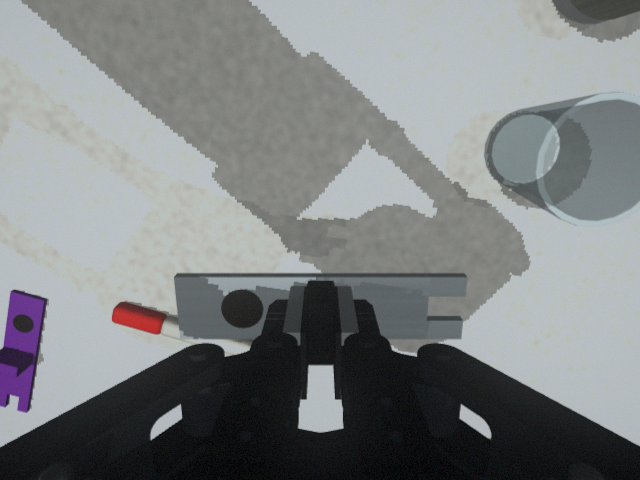

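```bash
python3 -m inch '[0,0,0,-3.152,0,0.09,0, 0,0,0,-3.152,0,0.09,0, 0,0,0,-3.152,0,0.09,0, 0,0,0,-3.152,0,0.09,0, 0,0,0,-3.152,0,0.09,0, 0,0,0,-3.152,0,0.09,0, 0,0,0,-3.152,0,0.09,0, 0,0,0,-3.152,0,0.09,0, 0,0,0,-3.152,0,0.09,0, 0,0,0,-3.152,0,0.09,0, 0,0,0,-3.152,0,0.09,0, 0,0,0,-3.152,0,0.09,0]' && python3 -m inch '[0,0.071,0,0,0,0,0, 0,0.071,0,0,0,0,0, 0,0,0,0,2,0,0, 0,0,0,0,3,0,0, 0,0,0,0,2.5,0,0, 0,0,0,0,1.9,0,0, 0,0,0,0,0,0,0, 0,0,0,0,0,0,0]' && python3 - <<'E'
from inhand import *
s,im=snap("wrist","w42")
cv2.imwrite("pics/w42z.png",cv2.resize(im[230:370,380:520],(600,600),interpolation=cv2.INTER_CUBIC))
plan(.5480,.0301,.071,F[2])
E
```

```text
time_s: 43.25
eef_pos: [0.5459, 0.0315, 0.3303]
eef_rot: [[0.16, -0.006, 0.987], [-0.987, -0.0, 0.16], [-0.001, -1.0, -0.006]]
ft_force: [0.9, 0.4, -1.0]
finger_gap: 0.0082
time_s: 44.05
eef_pos: [0.5463, 0.0303, 0.2377]
eef_rot: [[0.019, -0.005, 1.0], [-1.0, -0.0, 0.019], [-0.0, -1.0, -0.005]]
ft_force: [0.3, -0.4, -0.2]
finger_gap: 0.0084
t 44.1 g [0.5469 0.0303 0.0842] yaw 0.019 tilt 0.0019 q6 -0.01 gap 0.0083 F [-0.1 -0.7  0.6]
  turn_y 0.0  shift cm now-axes [0.02 1.32 0.11]  after-turn axes [0.02 1.32 0.11]
```

View pics/w42z.png

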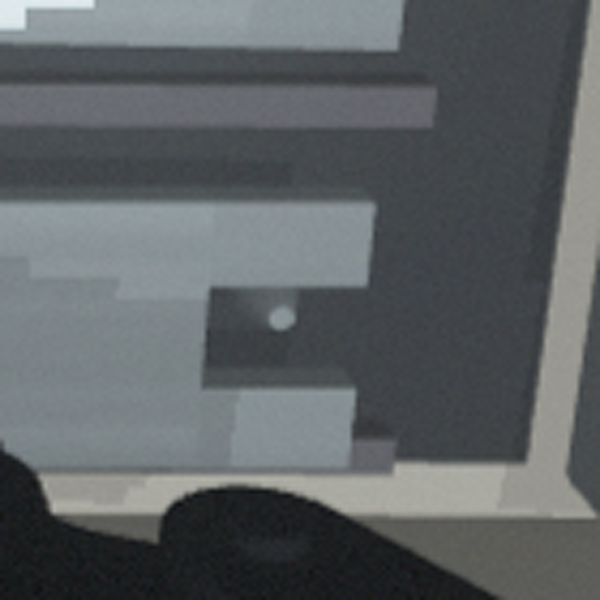

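```bash
python3 -m inch '[0,0,0,0.07,0.3,0.12,0, 0,0,0,0,0.4,0,0, 0,0,0,0,0.4,0,0, 0,0,0,0,0.22,0,0, 0,0,0,0,0,0,0, 0,0,0,0,0,0,0]' && python3 - <<'E'
from inhand import *
s,im=snap("wrist","w44")
cv2.imwrite("pics/w44z.png",cv2.resize(im[230:370,150:520],(800,303),interpolation=cv2.INTER_CUBIC))
plan(.5480,.0295,.071,F[2])
E
```

```text
time_s: 44.7
eef_pos: [0.5488, 0.0296, 0.2268]
eef_rot: [[0.019, -0.0, 1.0], [-1.0, -0.0, 0.019], [0.0, -1.0, -0.0]]
ft_force: [-0.4, -0.2, -1.0]
finger_gap: 0.0079
t 44.75 g [0.5489 0.0296 0.0719] yaw 0.019 tilt 0.0002 q6 -0.01 gap 0.0085 F [-0.2 -0.3 -0.6]
  turn_y 0.0  shift cm now-axes [ 0.01  0.09 -0.09]  after-turn axes [ 0.01  0.09 -0.09]
```

View pics/w44z.png

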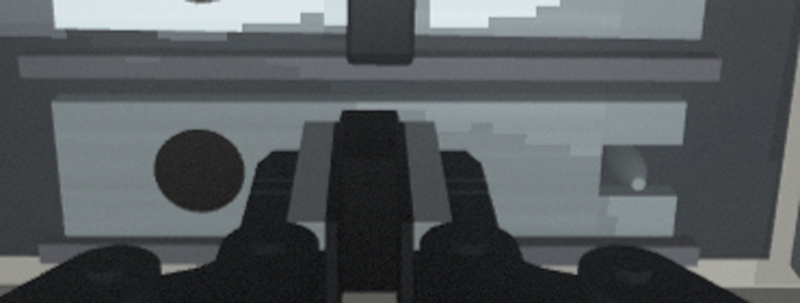

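```bash
python3 -m inch '[0,0,0,0,0.1,-0.05,0, 0,0,0,0,0,0,0, 0,0,0,0,0,0,40, 0,0,0,0,0,0,40, 0,0,0,0,0,0,40, 0,0,0,0,-1,0,40, 0,0,0,0,-3,0,60, 0,0,0,0,-4,0,60, 0,0,0,0,-3,0,60, 0,0,0,0,0,0,60]' && python3 - <<'E'
from inhand import *
s,im=snap("wrist","w46")
s,im=snap("top","t6")
plan(.5463,.2158,.16,-1.5517)
E
```

```text
time_s: 45.75
eef_pos: [0.5506, 0.0296, 0.3425]
eef_rot: [[0.019, 0.011, 1.0], [-1.0, 0.0, 0.019], [0.0, -1.0, 0.011]]
ft_force: [0.8, 0.2, 0.2]
finger_gap: 0.0514
t 45.85 g [0.5491 0.0296 0.1825] yaw 0.0191 tilt 0.003 q6 -0.01 gap 0.051 F [-0.3  0.2  0.6]
  turn_y 1.5708  shift cm now-axes [-18.62   2.25   0.08]  after-turn axes [ -0.08   2.25 -18.62]
```

View pics/w46.png

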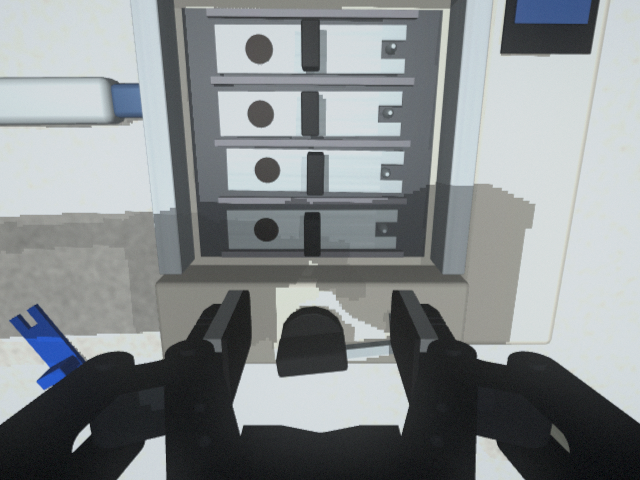

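View pics/t6.png

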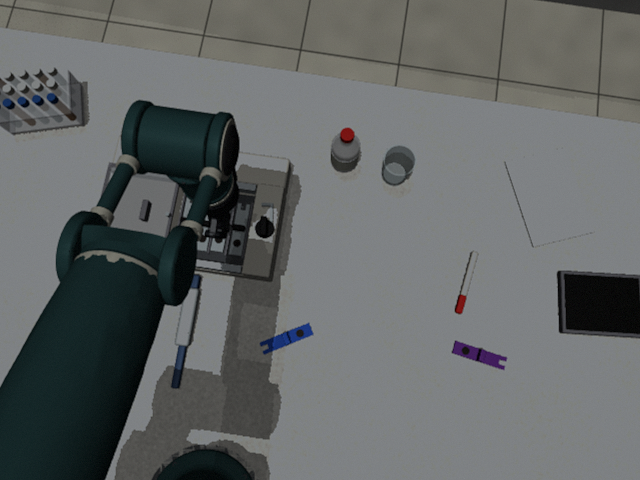

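```bash
python3 -m inch '[0,0,0,-3.1,0,0,60, 0,0,0,-3.1,0,0,60, 0,0,0,-3.1,0,0,60, 0,0,0,-3.1,0,0,60, 0,0,0,-3.1,0,0,60, 0,0,0,-3.12,0,0,60]' && python3 -m inch '[0,0.143,0,0,0,0,60, 0,0.143,0,0,0,0,60, 0,0.143,0,0,0,0,60, 0,0.143,0,0,0,0,60, 0,0.143,0,0,0,0,60, 0,0.143,0,0,0,0,60, 0,0.143,0,0,0,0,60, 0,0.143,0,0,0,0,60, 0,0.143,0,0,0,0,60, 0,0.143,0,0,0,0,60, 0,0.141,0,0,0,0,60]' && python3 -m inch '[0,0,0,0,2,0,60, 0,0,0,0,2,0,60, 0,0,0,0,0,0,60, 0,0,0,0,0,0,60]' && python3 - <<'E'
from inhand import *
s,im=snap("wrist","w50")
plan(.5463,.2158,.1028,-1.5517)
E
```

```text
time_s: 46.45
eef_pos: [0.5438, 0.2167, 0.3336]
eef_rot: [[0.019, -0.004, 1.0], [-1.0, -0.001, 0.019], [0.001, -1.0, -0.004]]
ft_force: [0.6, -0.5, 0.2]
finger_gap: 0.0515
time_s: 47.55
eef_pos: [0.5439, 0.2155, 0.3336]
eef_rot: [[-1.0, -0.004, 0.013], [-0.013, -0.001, -1.0], [0.004, -1.0, 0.001]]
ft_force: [0.5, -0.5, 0.2]
finger_gap: 0.0512
time_s: 47.95
eef_pos: [0.544, 0.2155, 0.2942]
eef_rot: [[-1.0, -0.004, 0.019], [-0.019, -0.001, -1.0], [0.004, -1.0, 0.001]]
ft_force: [0.7, -0.0, 0.7]
finger_gap: 0.0513
t 48.0 g [0.5444 0.2157 0.1404] yaw -1.552 tilt 0.0013 q6 1.89 gap 0.0513 F [0.3 0.2 1.1]
  turn_y -0.0003  shift cm now-axes [-0.19  3.76 -0.01]  after-turn axes [-0.19  3.76 -0.01]
```

View pics/w50.png

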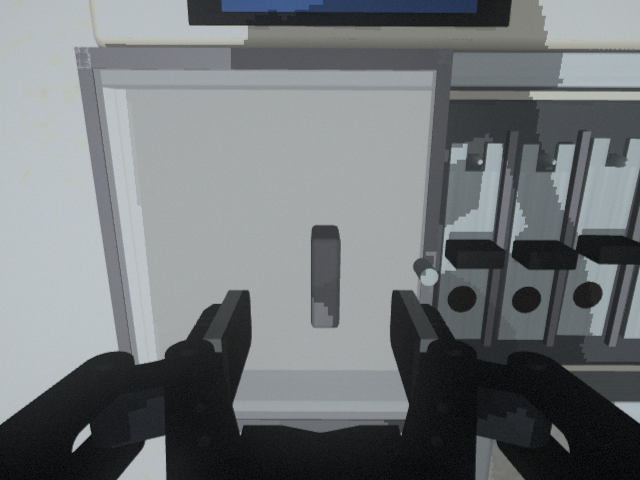

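```bash
python3 -m inch '[0,0,0,-0.2,2,0,60, 0,0,0,0,1.75,0,60, 0,0,0,0,0,0,60, 0,0,0,0,0,0,0, 0,0,0,0,0,0,0, 0,0,0,0,0,0,0, 0,0,0,0,0,0,0, 0,0,0,0,0,0,0, 0,0,0,0,0,0,0]' 30 && python3 -m inch '[0,0,0,0,0,0.7,0, 0,0,0,0,0,1.5,0, 0,0,0,0,0,2,0, 0,0,0,0,0,2,0, 0,0,0,0,0,2,0, 0,0,0,0,0,2,0, 0,0,0,0,0,2,0, 0,0,0,0,0,1.5,0, 0,0,0,0,0,1,0, 0,0,0,0,0,0.6,0, 0,0,0,0,0,0.3,0, 0,0,0,0,0,0,0]' && python3 - <<'E'
from inhand import *
s,im=snap("wrist","w51")
plan(.5502,.0597,.1028,-1.5517)
E
```

```text
time_s: 48.9
eef_pos: [0.5476, 0.2141, 0.2601]
eef_rot: [[-1.0, 0.002, 0.019], [-0.019, -0.003, -1.0], [-0.002, -1.0, 0.003]]
ft_force: [0.5, -8.8, 4.1]
finger_gap: 0.0109
time_s: 50.1
eef_pos: [0.5499, 0.0586, 0.2601]
eef_rot: [[-1.0, 0.002, 0.018], [-0.018, -0.0, -1.0], [-0.002, -1.0, 0.0]]
ft_force: [-3.1, -0.8, 8.7]
finger_gap: 0.0111
t 50.15 g [0.5502 0.0586 0.1051] yaw -1.5524 tilt 0.0016 q6 1.61 gap 0.0115 F [-1.6 -2.2  8. ]
  turn_y -0.0007  shift cm now-axes [-0.01  0.23 -0.11]  after-turn axes [-0.01  0.23 -0.11]
```

View pics/w51.png

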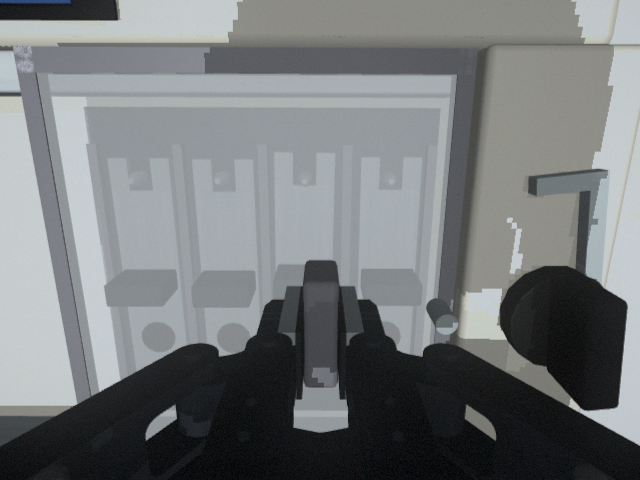

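```bash
python3 -m inch '[0,0,0,0,0.1,0.15,0, 0,0,0,0,0,0.15,0, 0,0,0,0,0,0,0]' && python3 - <<'E'
from inhand import *
plan(.5502,.0597,.1028,-1.5517)
E
```

```text
time_s: 50.45
eef_pos: [0.55, 0.0577, 0.26]
eef_rot: [[-1.0, 0.002, 0.018], [-0.018, 0.004, -1.0], [-0.002, -1.0, -0.004]]
ft_force: [-6.4, 8.2, 13.7]
finger_gap: 0.0111
t 50.45 g [0.5502 0.0583 0.105 ] yaw -1.5532 tilt 0.0042 q6 1.61 gap 0.0111 F [-6.4  8.2 13.7]
  turn_y -0.0015  shift cm now-axes [-0.    0.22 -0.14]  after-turn axes [-0.    0.22 -0.14]
```

```bash
python3 -m inch '[0,0,0,0,-0.1,-0.15,0, 0,0,0,0,0,0,50, 0,0,0,0,0,0,50, 0,0,0,0,0,0,50, 0,0,0,0,-2,0,50, 0,0,0,0,-3,0,50, 0,0,0,0,-1,0,50, 0,0,0,0,0,0,50]' && python3 - <<'E'
from inhand import *
s,im=snap("wrist","w52")
plan(.5512,-.0270,.1135,-1.4419)
E
```

```text
time_s: 51.25
eef_pos: [0.5507, 0.0582, 0.3201]
eef_rot: [[-1.0, 0.004, 0.019], [-0.019, 0.0, -1.0], [-0.004, -1.0, -0.0]]
ft_force: [0.8, -0.2, -0.5]
finger_gap: 0.0422
t 51.3 g [0.5502 0.0582 0.1636] yaw -1.5521 tilt 0.0015 q6 1.61 gap 0.0426 F [-0.6  0.1 -0.9]
  turn_y -0.1102  shift cm now-axes [0.06 5.01 8.52]  after-turn axes [0.99 5.01 8.46]
```

View pics/w52.png

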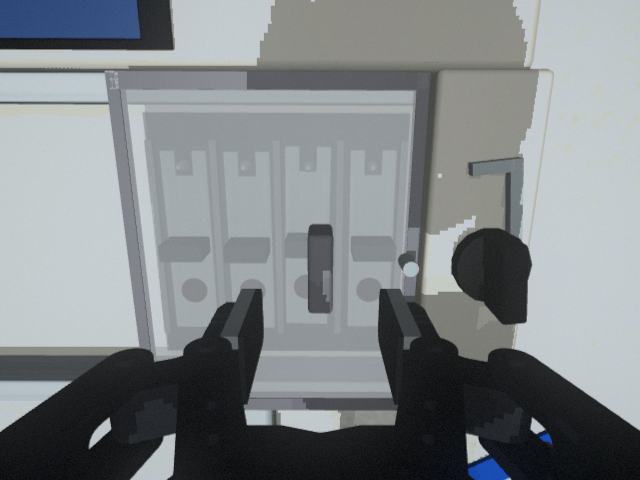

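```bash
python3 -m inch '[0,0,0,0.02,0,2.84,50, 0,0,0,0.02,0,2.84,50, 0,0,0,0.02,0,2.84,50, 0,-0.11,0,0,0,0,50, 0,0,0,0,2,0,50, 0,0,0,0,2,0,50, 0,0,0,0,0.95,0,50, 0,0,0,0,0,0,50, 0,0,0,0,0,0,50]' && python3 - <<'E'
from inhand import *
s,im=snap("wrist","w53")
plan(.5512,-.0270,.1135,-1.4419)
E
```

```text
time_s: 52.2
eef_pos: [0.5506, -0.0268, 0.2683]
eef_rot: [[-0.992, -0.001, 0.129], [-0.129, 0.0, -0.992], [0.001, -1.0, -0.0]]
ft_force: [0.3, -0.5, 0.4]
finger_gap: 0.0423
t 52.25 g [ 0.5511 -0.0268  0.1141] yaw -1.4418 tilt 0.0005 q6 1.35 gap 0.0427 F [ 0.3 -0.3  0.7]
  turn_y 0.0001  shift cm now-axes [-0.01  0.06  0.02]  after-turn axes [-0.01  0.06  0.02]
```

View pics/w53.png

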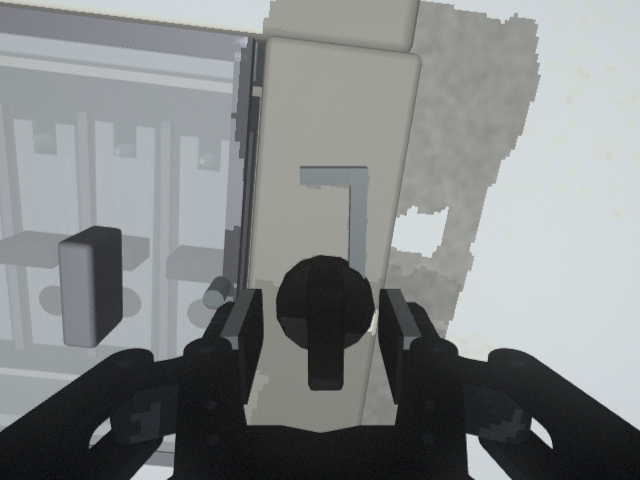

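```bash
python3 -m inch '[0,0,0,0,0,0,0, 0,0,0,0,0,0,0, 0,0,0,0,0,0,0, 0,0,0,0,0,0,0, 0,0,0,0,0,0,0]' 30 && python3 -m inch '[0,-0.12,0,0,0,0,0, 0,-0.12,0,0,0,0,0, 0,-0.12,0,0,0,0,0, 0,-0.12,0,0,0,0,0, 0,-0.12,0,0,0,0,0, 0,-0.12,0,0,0,0,0, 0,-0.12,0,0,0,0,0, 0,-0.12,0,0,0,0,0, 0,-0.12,0,0,0,0,0, 0,-0.12,0,0,0,0,0, 0,0,0,0,0,0,0]' && python3 - <<'E'
from inhand import *
s,im=snap("wrist","w54")
plan(.5512,-.0270,.1135,.019); print(s["torque"])
E
```

```text
time_s: 52.75
eef_pos: [0.5513, -0.0277, 0.27]
eef_rot: [[-0.992, 0.002, 0.129], [-0.129, -0.002, -0.992], [-0.002, -1.0, 0.002]]
ft_force: [-0.6, -4.9, 2.7]
finger_gap: 0.0111
time_s: 53.85
eef_pos: [0.5503, -0.0266, 0.27]
eef_rot: [[-0.237, -0.001, 0.971], [-0.971, 0.001, -0.237], [-0.0, -1.0, -0.001]]
ft_force: [-4.3, 1.1, 7.2]
finger_gap: 0.0115
t 53.9 g [ 0.5501 -0.0264  0.115 ] yaw -0.2415 tilt 0.0016 q6 0.15 gap 0.0112 F [-4.9  1.3  7.8]
  turn_y -0.2605  shift cm now-axes [0.03 0.15 0.12]  after-turn axes [0.06 0.15 0.11]
[ 0.1379945   0.92883494 -0.01386302]
```

View pics/w54.png

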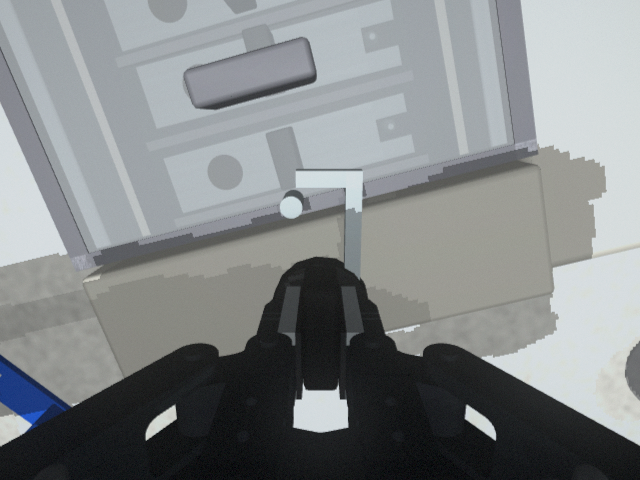

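```bash
python3 -m inch '[0,-0.1,0,0,0,0,0, 0,-0.1,0,0,0,0,0, 0,-0.07,0,0,0,0,0, 0,0,0,0,0,0,0, 0,0,0,0,0,0,0]' && python3 - <<'E'
from inhand import *
s,im=snap("wrist","w55")
plan(.5512,-.0270,.1135,.019); print(s["torque"])
E
```

```text
time_s: 54.4
eef_pos: [0.55, -0.0266, 0.27]
eef_rot: [[0.027, -0.002, 1.0], [-1.0, 0.001, 0.027], [-0.001, -1.0, -0.002]]
ft_force: [-6.4, 0.6, 7.5]
finger_gap: 0.0112
t 54.45 g [ 0.5496 -0.0264  0.115 ] yaw 0.0265 tilt 0.0027 q6 -0.12 gap 0.0113 F [-6.3  1.   8.4]
  turn_y 0.0075  shift cm now-axes [0.06 0.15 0.16]  after-turn axes [0.06 0.15 0.16]
[ 0.04613338  1.12572237 -0.45474229]
```

View pics/w55.png

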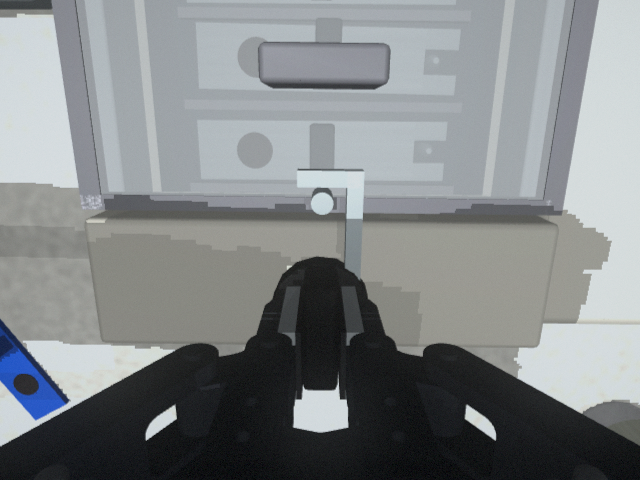

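```bash
python3 -m inch '[0,0,0,0,0,0,40, 0,0,0,0,0,0,40, 0,0,0,0,0,0,40, 0,0,0,0,-1,0,40, 0,0,0,0,-3,0,40, 0,0,0,0,-4,0,60, 0,0,0,0,-4,0,60, 0,0,0,0,-2,0,60, 0,0,0,0,0,0,60, 0,0,0,0,0,0,60]' && python3 - <<'E'
from inhand import *
s,im=snap("wrist","w56")
s2,im=snap("scene","s6")
cv2.imwrite("pics/s6z.png",cv2.resize(im[90:370,150:510],(771,600),interpolation=cv2.INTER_CUBIC))
print(s["ft_force"],s["time_s"])
# cover closed check: frame pts
for n,p in(("handle",(0,-.025,.1045)),("post",(0,-.07,.0945)),("knob",(0,-.112,.117))): print(n,proj(ph2w(p,F),"wrist",s).round(1))
E
```

```text
time_s: 55.45
eef_pos: [0.5507, -0.0268, 0.4093]
eef_rot: [[0.028, 0.001, 1.0], [-1.0, -0.0, 0.028], [0.0, -1.0, 0.001]]
ft_force: [0.1, 0.4, -0.1]
finger_gap: 0.0516
[ 0.14418627  0.3578058  -0.05026833] 55.45
handle [[319.7  90.9]]
post [[319.2 162.4]]
knob [[318.6 231.4]]
```

View pics/w56.png

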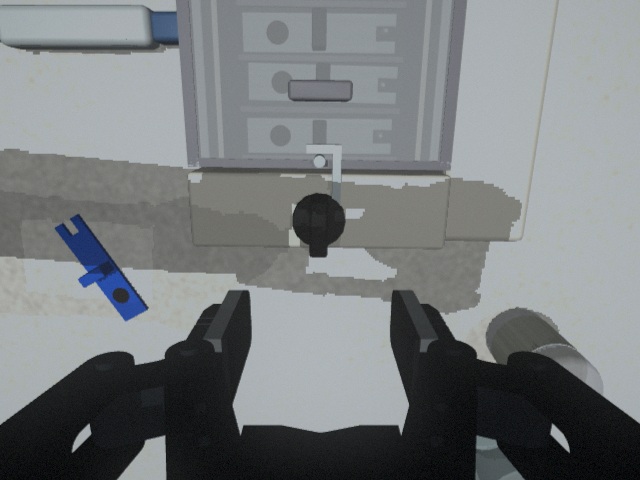

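View pics/s6z.png

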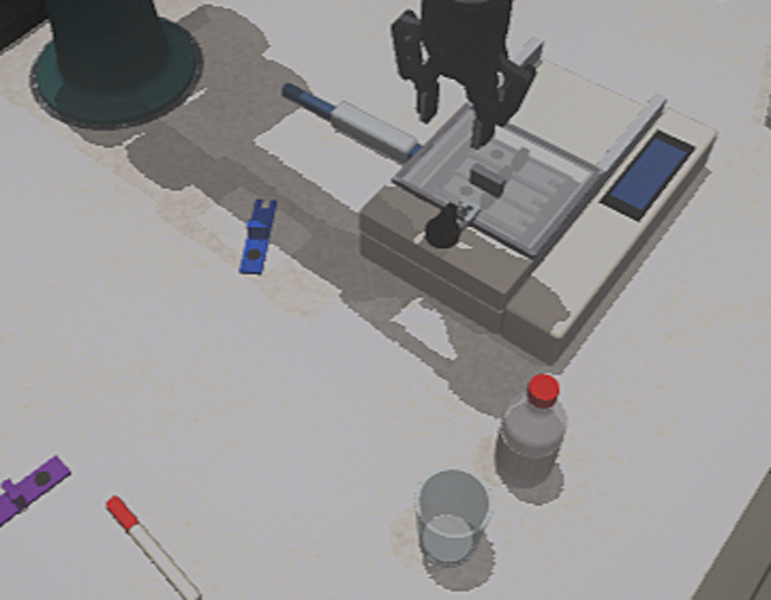

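```bash
python3 -c "
from station import bot
print(bot.finish_job())"
```

```text
the job is handed in; nothing more can be done
None
```

The job is handed in, at about 55 s of the 208 s allowed. The interface reports no verdict, so what follows rests on my own checks.

**What I did:** I turned the knob free, slid the cover fully open and laid all four steel blades into their own bays. I then pushed the cover shut and turned the knob back. The blue and purple look-alikes stayed on the bench.

**Last checks that passed:**
- **Blades:** Before closing, the wrist picture showed all four flat between the ribs with each pin inside its notch. Through the closed cover they still looked that way; the final picture shows only three of the bays.
- **Cover:** It met the end frame with about 8 N of resistance. The handle and catch post then appeared within about 2 pixels of where they should be when closed.
- **Knob:** It reached its stop at the locked position, with the hook behind the catch post.
- **Other items:** The bottle, beaker, marker and pipette showed no visible movement in the pictures.
- **Robot:** The gripper was clear and the wrist force read near zero.

**Checks that disagreed:** The three cameras placed the photometer up to about 5 mm apart. I therefore lined up each blade by its notch and pin in the wrist picture. Cover travel and knob angle were judged from the arm's motion and the pictures, because neither is measured directly.

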